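# Load the field test reader

### The job

Get the food test reader ready for a run. First set each reference standard that is lying on the table in the recess of its own outline (round or square), base fully down; then slide every test cartridge on the table into a lane of its own, any lane, pushing it past the sprung ball until it clicks fully home against the stop. Last of all press the start button fully down and let it spring back; leave the carton, the bottle and the scale where they stand.

Things in the scene. Friction and masses are not known exactly. Their poses are not given: they have to be found in the camera images.
- reader: test reader, fixed: low dark housing 205 x 287 mm, top (sill, lane floors, deck) 30 mm above the table. Origin on the table under the lane block's middle; x points into the lanes (to the stop), y to the deck at y=90..190 mm with two recesses and the button, z up. Flat open sill x=-100..9 mm; four lanes along x from x=9 to the stop at 82.5 mm, at y=-69, -23, 23, 69 mm
- lane1_home (a point): floor of lane 1 (30 mm above the table) where a fully seated cartridge's origin lies, its nose at the stop, its tail 6.5 mm out of the lane mouth, the ball in its side notch. Axes as the reader's. Lane 25.5 mm wide between grey walls 11 mm high with rounded mouths, open above; the stop bar behind rises 22 to 30 mm
- ball1 (a joint): sprung steel ball, 10 mm across, standing 3.5 mm out of lane 1's +y wall beside the home point; 0 = out, 0.0045 m = pushed right in; about 0.002 or more while a cartridge's side passes, 0 to 0.0007 when clicked into the notch. Spring 2.5 N plus 0.5 N per mm; a cartridge takes some 4 to 8 N to push past; its nose meets the ball about 40 mm short of home
- lane2_home (a point): floor of lane 2 (30 mm above the table) where a fully seated cartridge's origin lies, its nose at the stop, its tail 6.5 mm out of the lane mouth, the ball in its side notch. Axes as the reader's. Lane 25.5 mm wide between grey walls 11 mm high with rounded mouths, open above; the stop bar behind rises 22 to 30 mm
- ball2 (a joint): sprung steel ball, 10 mm across, standing 3.5 mm out of lane 2's +y wall beside the home point; 0 = out, 0.0045 m = pushed right in; about 0.002 or more while a cartridge's side passes, 0 to 0.0007 when clicked into the notch. Spring 2.5 N plus 0.5 N per mm; a cartridge takes some 4 to 8 N to push past; its nose meets the ball about 40 mm short of home
- lane3_home (a point): floor of lane 3 (30 mm above the table) where a fully seated cartridge's origin lies, its nose at the stop, its tail 6.5 mm out of the lane mouth, the ball in its side notch. Axes as the reader's. Lane 25.5 mm wide between grey walls 11 mm high with rounded mouths, open above; the stop bar behind rises 22 to 30 mm
- ball3 (a joint): sprung steel ball, 10 mm across, standing 3.5 mm out of lane 3's +y wall beside the home point; 0 = out, 0.0045 m = pushed right in; about 0.002 or more while a cartridge's side passes, 0 to 0.0007 when clicked into the notch. Spring 2.5 N plus 0.5 N per mm; a cartridge takes some 4 to 8 N to push past; its nose meets the ball about 40 mm short of home
- lane4_home (a point): floor of lane 4 (30 mm above the table) where a fully seated cartridge's origin lies, its nose at the stop, its tail 6.5 mm out of the lane mouth, the ball in its side notch. Axes as the reader's. Lane 25.5 mm wide between grey walls 11 mm high with rounded mouths, open above; the stop bar behind rises 22 to 30 mm
- ball4 (a joint): sprung steel ball, 10 mm across, standing 3.5 mm out of lane 4's +y wall beside the home point; 0 = out, 0.0045 m = pushed right in; about 0.002 or more while a cartridge's side passes, 0 to 0.0007 when clicked into the notch. Spring 2.5 N plus 0.5 N per mm; a cartridge takes some 4 to 8 N to push past; its nose meets the ball about 40 mm short of home
- cart1: white plastic test cartridge lying flat, a bar 80 mm long (own x axis), 24 mm wide (y), 11 mm high, 30 g; both ends are full half-rounds and both long sides have a notch 10 mm long and 3 mm deep at mid-length, so it may go in either end first. Origin: centre of the underside. May be absent
- cart2: white plastic test cartridge lying flat, a bar 80 mm long (own x axis), 24 mm wide (y), 11 mm high, 30 g; both ends are full half-rounds and both long sides have a notch 10 mm long and 3 mm deep at mid-length, so it may go in either end first. Origin: centre of the underside. May be absent
- cart3: white plastic test cartridge lying flat, a bar 80 mm long (own x axis), 24 mm wide (y), 11 mm high, 30 g; both ends are full half-rounds and both long sides have a notch 10 mm long and 3 mm deep at mid-length, so it may go in either end first. Origin: centre of the underside. May be absent
- cart4: white plastic test cartridge lying flat, a bar 80 mm long (own x axis), 24 mm wide (y), 11 mm high, 30 g; both ends are full half-rounds and both long sides have a notch 10 mm long and 3 mm deep at mid-length, so it may go in either end first. Origin: centre of the underside. May be absent
- std_round: round reference standard: white disc base 46 mm across and 6 mm thick with a round metal grip 24 mm across and 18 mm tall on its middle (24 mm in all), 70 g. Origin: centre of the underside, z up when it stands on its base. May be absent
- std_square: square reference standard: white base 42 x 42 mm and 6 mm thick with a square metal grip 22 x 22 mm and 18 mm tall on its middle, sides parallel to the base (24 mm in all), 70 g. Origin: centre of the underside, z up when it stands on its base. May be absent
- round_recess (a point): centre of the floor of the round recess (49 mm across, 5 mm deep, floor 25 mm above the table); axes as the reader's. A seated round standard has its origin here
- square_recess (a point): centre of the floor of the square recess (45 x 45 mm, sides along the reader's x and y, 5 mm deep, floor 25 mm above the table). A seated square standard has its origin here
- start (a joint): start button, a round cap 26 mm across on the deck; 0 = up, 0.006 m = fully down, which takes 5 N; springs back
- start_top (a point): centre of the top of the start button's cap
- carton: bystander: white carton 60 x 90 x 70 mm standing on the table; origin at the centre of its underside
- oil_bottle: bystander: amber bottle with a red cap, 60 mm across, 150 mm tall; origin at the centre of its underside
- scale: bystander: black pocket scale 120 x 65 x 18 mm; origin at the centre of its underside

How it is judged:
By the outcome, as a careful person would: the job done as asked, in the order asked, and still so for the second after the job is handed in, with the robot touching nothing.
Of cart1, cart2, cart3, cart4 only 3 to 4 are there at a start; the rules pass over those that are not, and their reading is None.
Of std_round, std_square only 1 to 2 are there at a start; the rules pass over those that are not, and their reading is None.
At some moment in a run one of cart1, cart2, cart3, cart4, std_round, std_square may be knocked a few centimetres aside while the robot is not near it.
It also fails if it takes over 210 s, if anything falls off the work surface, if the arm or the gripper's body presses on something with over 40 N, if the wrist force passes 120 N, or if a joint passes its speed limit or range.

### The arm

A 6-joint arm with a two-finger parallel gripper is mounted at the origin on the work surface. World frame = base frame: x ahead of the robot, y to its left, z up, the work surface at z = 0. Lengths are in m, angles in degrees, forces in N, time in s.
With the tool pointing down it reaches from about 0.35 to 0.725 m from the base axis. Payload 6 kg.
Tool frame: the origin (TCP) lies on the mounting face of the last link; the fingertips stand 173 mm ahead of it and the grasp point (between the pads) lies 155 mm ahead of it; z points along the fingers, y is the direction in which the jaws open and shut (so a half turn about z gives the same grasp; the last joint's range is limited). The gripper opens to 85 mm and grips with 20 to 120 N. Pads are 22 mm wide; open, the fingers measure 114 mm over their backs; the gripper's body (76 mm by 85 mm) begins 54 mm behind the grasp point. The pads swing forward as they close: fully open they stand 13 mm farther back than shut.
Start: joints at [-56.683, 2.303, 4.859, 0, -92.561, -19.12], TCP at [0.147, -0.582, 0.405] pointing down, gripper open.
Joint ranges: [-146.85, 146.85], [-73.84, 115.35], [-62.03, 85.46], [-188.31, 113.3], [-161.28, -10.13], [-171.36, 171.36]. Speed limits (degrees/s): [147.25, 147.25, 172.46, 180, 180, 180].

### API

Orientations are given as a 3x3 rotation matrix whose columns are the frame's x, y, z axes.
In Python, from station import * gives the robot as it stands.
- The arm moves only by the tool drive_tool, never from a script. Its argument "increments" is a list that holds one entry, the list of rows, each a list of 5 numbers: the closure, from -1 (fully open) to 1 (shut), so that 0 is half open, then the shift along the tool's x, y, z normalised to -1 to 1, where 1 is 600 mm, then the turn about the tool's z normalised to -1 to 1, where 1 is pi/2 rad. A call has 1 to 20 rows; each row is the pose to reach, as a shift and turn from the pose measured when the call began, along the tool's axes at that moment; what a row does not reach only later rows make up. A row lasts 1/8 s, in which the tool goes at most 62.5 mm and 10.7 degrees, less where a joint would pass 70% of its speed; a pose out of reach is approached as far as the arm can. A call with a number of a shift or a turn outside -1 to 1 is refused whole. A call with a gripper value outside its range is refused whole. The fingers move at their own pace and stop on an object; the grip force is fixed at half the most. Time passes only in rows, so rows that repeat a pose let the fingers close. It gives the time, the measured TCP pose, the force and the opening at its end, in the units of the state.
- read_state(): the state, without advancing time (a new reading comes with each control period).
- capture(name): name is "scene" or "top" or "wrist"; returns (picture, depth): 480x640x3 uint8, red, green, blue; 480x640 float32, m along the optical axis (not along the pixel's ray), 0 where there is no reading.
- camera_info(name): a dict with "fx", "fy", "cx", "cy" (pixels), "k1" (the pictures are not rectified: a ray, as slopes to the right and down, at radius r is drawn at 1 + k1 r^2 times it, then the intrinsics apply), "pose" (4x4, takes a point from camera to world coordinates); the wrist camera has in their place "mount" (4x4, takes a point from camera to tool coordinates, whose origin is the TCP and whose axes are the flange's). Camera axes: x right, y down, z forward; pixel columns grow to the right and rows downward; lengths in m; the calibration is good to about 2 mm. A picture is of the moment at which its call begins: read the wrist's pose just before it. camera_info takes no time and is no camera call.
- finish_job(): hands the job in, once; it reports no verdict.
The state is a dict: "clock": time; "joint_positions": joint angles; "joint_vel": joint speeds; "effort": joint torques, N m; "tool_pos": TCP position; "orientation": TCP orientation; "force": force on the tool from outside, world axes, zero at the start; "wrist_torque": the same for the moment, N m; "width": finger opening in m.
Only numpy, scipy, OpenCV 4.12 (cv2) and the standard library are available. Lean on these libraries where they do the work, as an engineer would, in place of code of your own. Each camera call takes 0.05 s, during which the arm holds its last target. There are 200 camera calls.

## Working session

There is one attempt and no reset: what is moved stays moved. The work goes in short steps, Python scripts to look and compute and a tool call to move; the robot and the scene stay as the last step left them, time stands still between calls to the robot, and variables do not carry over. Pictures are saved under pics/ and viewed, about 12 in all and at most 16, crops included, and the job is handed in when it is done.

Besides the shell and the picture viewer there is one more tool, called after "Call:" by a JSON object that holds its "fn" and its "kwargs", one argument or row to a line. drive_tool: Moves the arm, as the interface text tells. Scaled input: -1 to 1 covers 600 mm each way for a shift and pi/2 rad each way for a turn. Its arguments: {"type":"object","properties":{"increments":{"type":"array"}},"required":["increments"]}

```bash
mkdir -p pics; cat > h.py <<'E'
from station import *
import numpy as np, cv2
def save(n,img): cv2.imwrite(f'pics/{n}.png',img[:,:,::-1])
def rays(info,uv):
    uv=np.atleast_2d(np.asarray(uv,float)); d=np.c_[(uv[:,0]-info['cx'])/info['fx'],(uv[:,1]-info['cy'])/info['fy']]
    s=d.copy()
    for _ in range(20): s=d/(1+info['k1']*(s**2).sum(1,keepdims=True))
    return np.c_[s,np.ones(len(s))]
def campose(name,st=None):
    i=camera_info(name)
    if name!='wrist': return i,np.array(i['pose'])
    T=np.eye(4);T[:3,:3]=np.array(st['orientation']);T[:3,3]=st['tool_pos']
    return i,T@np.array(i['mount'])
def onplane(name,uv,z,st=None):
    i,P=campose(name,st); r=rays(i,uv)@P[:3,:3].T; o=P[:3,3]
    return o+r*((z-o[2])/r[:,2])[:,None]
def cloud(name,depth,st=None):
    i,P=campose(name,st); v,u=np.mgrid[0:480,0:640]
    r=rays(i,np.c_[u.ravel(),v.ravel()])*depth.reshape(-1,1)
    return (r@P[:3,:3].T+P[:3,3]).reshape(480,640,3)
E
python3 - <<'E'
from h import *
st=read_state();print(st)
for n in ['scene','top','wrist']:
    p,d=capture(n);save(n+'0',p);np.savez(n+'0',p=p,d=d);print(n,camera_info(n))
E
```

```text
{'clock': 0.0, 'joint_positions': array([-5.66823299e+01,  2.33845769e+00,  4.80074980e+00, -2.63496991e-02,
       -9.25642031e+01, -1.91206997e+01]), 'joint_vel': array([ 0.09420805,  0.05026392,  0.01819877, -0.14383636,  0.02296407,
        0.07091558]), 'effort': array([ 1.56293812e-03, -3.68217623e+01,  3.47407508e+01,  6.93215132e+00,
       -5.44297523e-03, -1.30236805e-05]), 'tool_pos': array([ 0.14725266, -0.58161577,  0.40366616]), 'orientation': array([[-9.69453330e-01, -2.45275132e-01, -5.93082101e-04],
       [-2.45275804e-01,  9.69451782e-01,  1.73869336e-03],
       [ 1.48506259e-04,  1.83105075e-03, -9.99998313e-01]]), 'force': array([-0.36705122, -0.70273438, -0.01236542]), 'wrist_torque': array([-0.03053647,  0.03203764,  0.00741768]), 'width': 0.08559347005147395}
scene {'fx': 460.0178427554627, 'fy': 460.0178427554627, 'cx': 318.355696658707, 'cy': 228.02365732664055, 'k1': -0.03578802299756922, 'pose': array([[ 0.64011485,  0.46170287, -0.6140712 ,  1.33362969],
       [ 0.767984  , -0.40668995,  0.49477658, -0.53327487],
       [-0.02129682, -0.78831069, -0.614
[... 258 characters left out ...]
7,  0.11368109,  0.47154177],
       [-0.99869081, -0.03439066, -0.03786744,  0.05728385],
       [ 0.04151449, -0.11240053, -0.99279538,  0.99391743],
       [ 0.        ,  0.        ,  0.        ,  1.        ]])}
wrist {'fx': 409.48005470188673, 'fy': 409.48005470188673, 'cx': 325.9293276529446, 'cy': 241.87915443768, 'k1': -0.07575181325854541, 'mount': array([[ 2.30599032e-04, -9.60957494e-01, -2.76695935e-01,
         6.94487777e-02],
       [ 9.99999940e-01,  1.50223061e-04,  3.11681635e-04,
        -6.81148053e-04],
       [-2.57946693e-04, -2.76695991e-01,  9.60957472e-01,
         2.99838023e-02],
       [ 0.00000000e+00,  0.00000000e+00,  0.00000000e+00,
         1.00000000e+00]])}
```

View pics/top0.png

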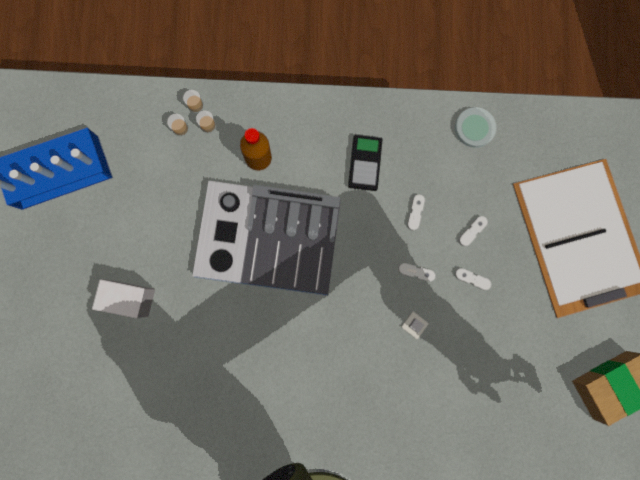

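View pics/scene0.png

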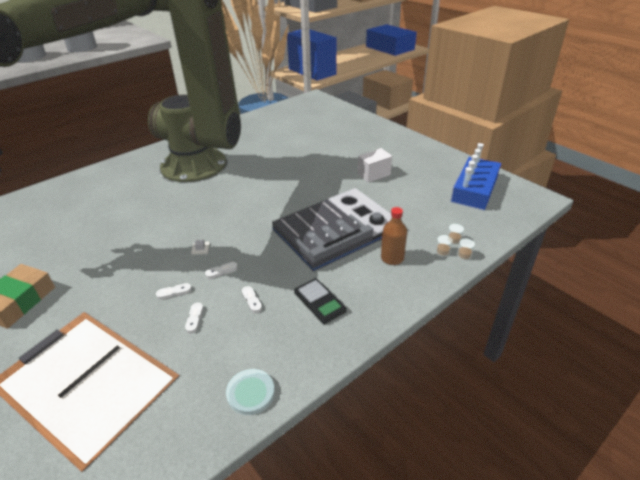

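Top view: four cartridges, at (416,212), (473,231), (417,272) and (473,279), and the square standard at (415,325). There is no round standard. The reader is at (265,237), with its lanes pointing up in the image; its square recess is at (227,231) and its button at (229,201).

```bash
cat > meas.py <<'E'
from h import *
import sys
def top(tag):
    p,d=capture('top'); np.savez(tag,p=p,d=d); return p,d
def things(p,d):
    c=cloud('top',d); hsv=cv2.cvtColor(p,cv2.COLOR_RGB2HSV)
    out=[]
    z=c[...,2]
    m=((z>0.005)&(z<0.04)&(d>0)).astype(np.uint8)
    m[:, :345]=0; m[:, 505:]=0; m[:160]=0; m[400:]=0
    n,l,s,cen=cv2.connectedComponentsWithStats(m)
    for k in range(1,n):
        if s[k,4]<60: continue
        q=c[l==k]; r=cv2.minAreaRect((q[:,:2]*1000).astype(np.float32))
        print('blob px',cen[k].round(1),'area',s[k,4],'z',np.percentile(q[:,2],[10,50,90]).round(4),'rect mm',np.round(r[0],1),np.round(r[1],1),round(r[2],1))
    return c
if __name__=='__main__':
    f=np.load('top0.npz'); p,d=f['p'],f['d']
    c=things(p,d); z=c[...,2]
    print('table z',np.median(z[350:400,300:380]), 'deck z',np.median(z[240:245,200:212]),'sill z',np.median(z[280:290,260:320]))
    m=((z>0.024)&(z<0.034)).astype(np.uint8); m[:,345:]=0; m[:175]=0; m[300:]=0;m[:,:185]=0
    n,l,s,cen=cv2.connectedComponentsWithStats(m); k=1+np.argmax(s[1:,4]); q=c[l==k]
    r=cv2.minAreaRect((q[:,:2]*1000).astype(np.float32)); print('reader',r, s[k])
    hsv=cv2.cvtColor(p,cv2.COLOR_RGB2HSV)
    m=(hsv[...,2]<60).astype(np.uint8); m[:,240:]=0;m[:,:200]=0;m[:185]=0;m[275:]=0
    n,l,s,cen=cv2.connectedComponentsWithStats(m)
    for k in range(1,n):
        if s[k,4]>50: print('dark',cen[k],s[k],onplane('top',cen[k],.03))
    im=cv2.resize(p[170:350,185:505],None,fx=2.5,fy=2.5,interpolation=cv2.INTER_CUBIC); save('crop0',im)
E
python3 meas.py
```

```text
blob px [363.9 174.2] area 883 z [0.0154 0.0186 0.021 ] rect mm [741.  -80.4] [67.7 67.6] 86.2
blob px [415.5 211.7] area 368 z [0.0087 0.0112 0.0137] rect mm [ 661.3 -196.2] [25.5 79.5] 77.0
blob px [472.6 230.3] area 374 z [0.0087 0.0113 0.0135] rect mm [ 624.1 -322.8] [24.3 79.8] 48.6
blob px [416.2 271.5] area 387 z [0.0088 0.0112 0.0136] rect mm [ 529.2 -197.7] [79.3 24.4] 76.4
blob px [472.1 278.1] area 385 z [0.0089 0.0116 0.014 ] rect mm [ 518.8 -321.1] [79.3 25.4] 70.0
blob px [414.6 324.4] area 339 z [0.0058 0.0089 0.0257] rect mm [ 416.  -195.4] [41.6 42.2] 53.5
table z 0.0005114378367268579 deck z 0.030166861219946994 sill z 0.029989787496589926
reader ((592.1751098632812, 125.61197662353516), (285.80419921875, 205.5861358642578), 83.9444580078125) [  193   180   147   114 10074]
dark [229.91836735 202.56462585] [220 193  19  19 147] [[0.66166198 0.20740885 0.03      ]]
dark [225.49081365 231.07611549] [215 221  22  21 381] [[0.60028522 0.2135576  0.03      ]]
dark [220.74373259 260.17548747] [210 250  22  21 359] [[0.53855773 0.22019649 0.03      ]]
```

View pics/crop0.png

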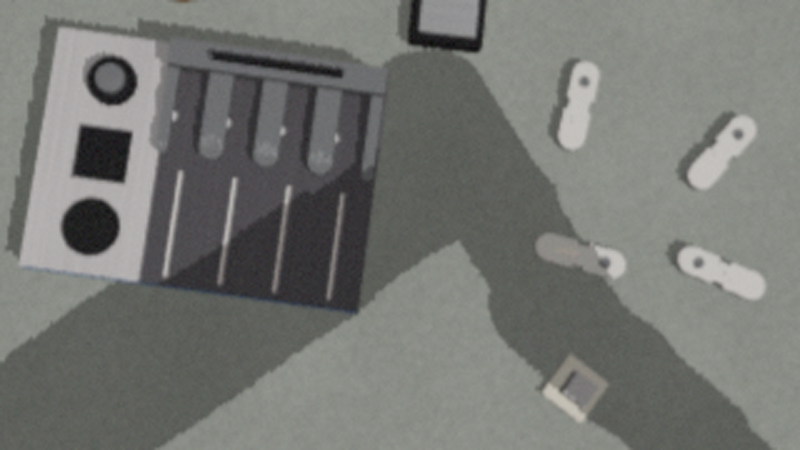

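The crop confirms the layout: cartridges clear of each other, and the square standard half in shadow at crop (575,387). Depth heights and sizes match the spec. The reader's yaw is about -6°.

```bash
cat > go.py <<'E'
from h import *
import sys
def inc(x,y,z,yaw,st=None):
    st=st or read_state(); R=np.array(st['orientation']); 
    d=R.T@(np.array([x,y,z])-st['tool_pos'])/0.6
    y0=np.degrees(np.arctan2(R[1,0],R[0,0])); t=-((yaw-y0+180)%360-180)/90
    print('t %.2f'%st['clock'],'pos',np.round(st['tool_pos'],4),'yaw %.2f'%y0,'F',np.round(st['force'],1),'w %.4f'%st['width'],'-> shift',d.round(4),'turn',round(t,4))
if __name__=='__main__':
    a=list(map(float,sys.argv[1:]))
    for i in range(0,len(a),4): inc(*a[i:i+4])
E
python3 go.py .416 -.1954 .30 -125 .416 -.1954 .30 -36.5; sed -n 1,3p /dev/null
```

```text
t 0.15 pos [ 0.1472 -0.5816  0.4039] yaw -165.80 F [0.1 0.4 0.7] w 0.0857 -> shift [-0.5922  0.5139  0.1738] turn -0.4534
t 0.15 pos [ 0.1472 -0.5816  0.4039] yaw -165.80 F [0.1 0.4 0.7] w 0.0857 -> shift [-0.5922  0.5139  0.1738] turn -1.4367
```

Call:
{"fn": "drive_tool", "kwargs": {
  "increments": [
    [[-1,-0.5922,0.5139,0.1738,-1],[-1,-0.5922,0.5139,0.1738,-1],[-1,-0.5922,0.5139,0.1738,-1],[-1,-0.5922,0.5139,0.1738,-1],[-1,-0.5922,0.5139,0.1738,-1],[-1,-0.5922,0.5139,0.1738,-1],[-1,-0.5922,0.5139,0.1738,-1],[-1,-0.5922,0.5139,0.1738,-1],[-1,-0.5922,0.5139,0.1738,-1],[-1,-0.5922,0.5139,0.1738,-1]]
  ]
}}

```text
clock: 1.4
tool_pos: [0.4162, -0.195, 0.2997]
orientation: [[0.246, -0.969, -0.001], [-0.969, -0.246, 0.001], [-0.002, 0.001, -1.0]]
force: [0.7, 0.1, 0.5]
width: 0.0853
```

```bash
python3 go.py .416 -.1954 .30 -36.5
```

```text
t 1.40 pos [ 0.4162 -0.195   0.2997] yaw -75.78 F [0.7 0.1 0.5] w 0.0853 -> shift [ 0.0006  0.0004 -0.0004] turn -0.4364
```

Call:
{"fn": "drive_tool", "kwargs": {
  "increments": [
    [[-0.3,0,0,0.04,-0.436],[-0.3,0,0,0.04,-0.436],[-0.3,0,0,0.04,-0.436],[-0.3,0,0,0.04,-0.436],[-0.3,0,0,0.04,-0.436],[-0.3,0,0,0.04,-0.436]]
  ]
}}

```text
clock: 2.15
tool_pos: [0.4159, -0.1953, 0.2758]
orientation: [[0.801, -0.598, -0.001], [-0.598, -0.801, 0.001], [-0.002, -0.001, -1.0]]
force: [0.8, -0.1, 0.4]
width: 0.0555
```

```bash
cat > look.py <<'E'
from h import *
import sys
# look.py tag zlo zhi : blobs by height in wrist view
def look(tag,zlo,zhi,minpx=300):
    st=read_state(); p,d=capture('wrist'); save(tag,p); c=cloud('wrist',d,st)
    z=c[...,2]; m=((z>zlo)&(z<zhi)&(d>0)).astype(np.uint8)
    n,l,s,cen=cv2.connectedComponentsWithStats(m)
    for k in range(1,n):
        if s[k,4]<minpx: continue
        q=c[l==k]; r=cv2.minAreaRect((q[:,:2]*1000).astype(np.float32))
        print('px',cen[k].round(0),s[k].tolist(),'z',np.percentile(q[:,2],[10,50,90]).round(4),'rect',np.round(r[0],1),np.round(r[1],1),round(r[2],1))
    return st,p,d,c
if __name__=='__main__':
    st,p,d,c=look(sys.argv[1],float(sys.argv[2]),float(sys.argv[3])); np.savez(sys.argv[1],p=p,d=d,c=c)
    print('table z',np.median(c[...,2][(c[...,2]<.004)&(d>0)]))
E
python3 go.py .416 -.1954 .2 -36.5; python3 look.py w1 .003 .009; python3 look.py w1b .018 .028
```

```text
t 2.15 pos [ 0.4159 -0.1953  0.2758] yaw -36.76 F [ 0.8 -0.1  0.4] w 0.0555 -> shift [0.0004 0.0002 0.1263] turn -0.0029
px [328. 239.] [293, 208, 70, 70, 2933] z [0.0059 0.0068 0.0076] rect [ 416.  -196.2] [42.2 42.9] 54.3
px [ 26. 303.] [0, 266, 56, 75, 498] z [0.0035 0.0065 0.0084] rect [503.5  -9.4] [ 3.5 59.3] 83.9
table z 0.0008406878530657358
px [328. 252.] [309, 232, 39, 40, 1548] z [0.0237 0.0247 0.0256] rect [ 416.  -196.1] [21.9 22.4] 53.9
px [ 18. 327.] [0, 296, 42, 59, 761] z [0.0189 0.0227 0.0269] rect [495.2  -7.6] [ 4.8 41.6] 83.4
table z 0.0008522852897658306
```

View pics/w1.png

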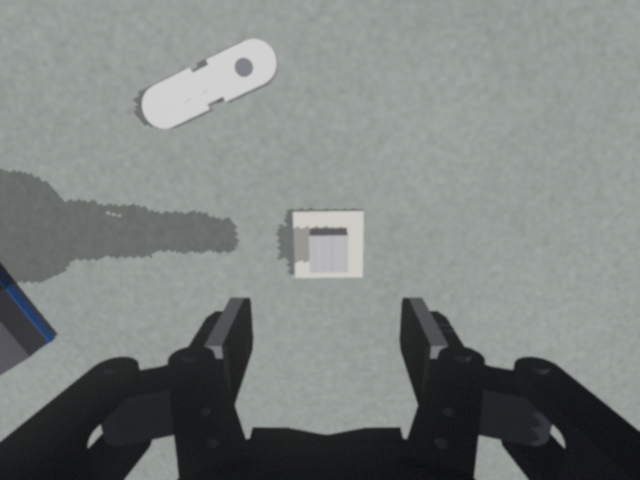

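The wrist view shows the standard square-on at (328,245), between the jaws. The top-camera and wrist positions agree to 1 mm.

Call:
{"fn": "drive_tool", "kwargs": {
  "increments": [
    [[-0.3,0.0007,0.001,0.1,-0.008],[-0.3,0.0007,0.001,0.156,-0.008],[-0.3,0.0007,0.001,0.156,-0.008],[-0.3,0.0007,0.001,0.156,-0.008],[1,0.0007,0.001,0.156,-0.008],[1,0.0007,0.001,0.156,-0.008],[1,0.0007,0.001,0.156,-0.008],[1,0.0007,0.001,0.156,-0.008],[1,0.0007,0.001,0.156,-0.008],[1,0.0007,0.001,0.08,-0.008],[1,0.0007,0.001,-0.05,-0.008],[1,0.0007,0.001,-0.05,-0.008],[1,0.0007,0.001,-0.05,-0.008]]
  ]
}}

```text
clock: 3.88
tool_pos: [0.4162, -0.1958, 0.3064]
orientation: [[0.809, -0.587, 0.001], [-0.587, -0.809, 0.002], [-0.0, -0.002, -1.0]]
force: [-0.2, 0.5, -0.7]
width: 0.0206
```

```bash
python3 go.py .57 .213 .305 -6
```

```text
t 3.88 pos [ 0.4162 -0.1958  0.3064] yaw -35.96 F [-0.2  0.5 -0.7] w 0.0206 -> shift [-0.1925 -0.7021  0.004 ] turn -0.3328
```

Call:
{"fn": "drive_tool", "kwargs": {
  "increments": [
    [[1,-0.1925,-0.702,0.004,-0.333],[1,-0.1925,-0.702,0.004,-0.333],[1,-0.1925,-0.702,0.004,-0.333],[1,-0.1925,-0.702,0.004,-0.333],[1,-0.1925,-0.702,0.004,-0.333],[1,-0.1925,-0.702,0.004,-0.333],[1,-0.1925,-0.702,0.004,-0.333],[1,-0.1925,-0.702,0.004,-0.333],[1,-0.1925,-0.702,0.004,-0.333],[1,-0.1925,-0.702,0.004,-0.333]]
  ]
}}

```text
clock: 5.12
tool_pos: [0.5697, 0.2119, 0.3045]
orientation: [[0.994, -0.105, 0.001], [-0.105, -0.994, 0.001], [0.0, -0.002, -1.0]]
force: [-0.3, 0.2, -0.2]
width: 0.0202
```

```bash
cat > rec.py <<'E'
from h import *
st=read_state(); p,d=capture('wrist'); save('w2',p); c=cloud('wrist',d,st); np.savez('w2',p=p,d=d,c=c)
v=cv2.cvtColor(p,cv2.COLOR_RGB2GRAY); m=(v<60).astype(np.uint8)
cs,_=cv2.findContours(m,cv2.RETR_LIST,cv2.CHAIN_APPROX_NONE)
for k in cs:
    if 800<cv2.contourArea(k)<12000:
        q=onplane('wrist',k[:,0,:],.03,st)[:,:2]*1000; r=cv2.minAreaRect(q.astype(np.float32)); print('px',k[:,0].mean(0).round(),'rect',np.round(r,1) if 0 else (np.round(r[0],1),np.round(r[1],1),round(r[2],1)))
z=c[...,2]; print('deck z',np.median(z[(z>.02)&(z<.04)]), st['clock'],st['tool_pos'])
E
python3 rec.py
```

```text
px [560.  25.] rect (array([683.4,  65.8]), array([96.2,  7.3]), 84.0)
deck z 0.030830353817192013 5.125 [0.56973728 0.21185229 0.30452842]
```

View pics/w2.png

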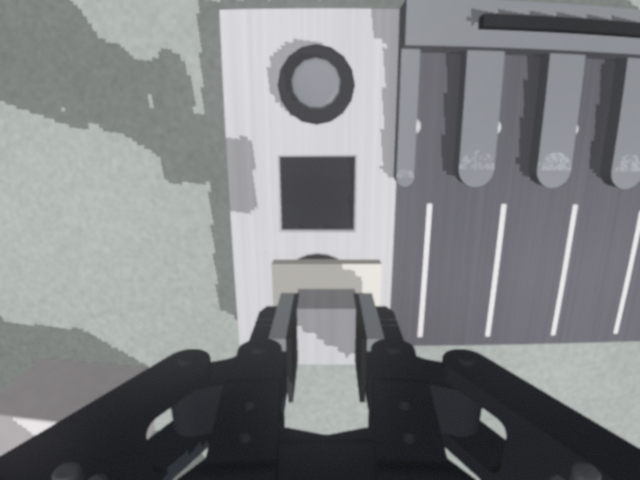

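The wrist view shows the square recess at (318,193), the button at (316,84), the held standard's front edge at row 262 (columns 273-380), and the lanes to the right.

```bash
cat > rec2.py <<'E'
from h import *
f=np.load('w2.npz'); p,c=f['p'],f['c']; st=read_state()
v=cv2.cvtColor(p,cv2.COLOR_RGB2GRAY); print(v[193,318],v[193,270],v[84,285],v[84,316],v[280,290],v[256,340])
def rect(m,z,lab):
    cs,_=cv2.findContours(m.astype(np.uint8),cv2.RETR_EXTERNAL,cv2.CHAIN_APPROX_NONE); k=max(cs,key=cv2.contourArea)
    q=onplane('wrist',k[:,0,:],z,st)[:,:2]*1000; r=cv2.minAreaRect(q.astype(np.float32)); print(lab,cv2.boundingRect(k),np.round(r[0],1),np.round(r[1],1),round(r[2],1)); return q
m=np.zeros(v.shape,bool); m[140:245,265:372]=v[140:245,265:372]<105; rect(m,.03,'square')
m[:]=0; m[35:133,265:365]=v[35:133,265:365]<95; rect(m,.03,'button ring')
zt=st['tool_pos'][2]-.176
m=np.zeros(v.shape,bool); z=c[...,2]; m=(abs(z-zt)<.006); m[330:]=0; m[:255]=0; m[:,:262]=0; m[:,392:]=0
q=rect(m,zt,'base top'); R=np.array(st['orientation'])[:2,:2]; t=(q-st['tool_pos'][:2]*1000)@R
print('tool frame x max',np.percentile(t[:,0],95),'y',np.percentile(t[:,1],[1,99]),'z',np.median(z[m]),zt)
# row/columns edges of base at rows 268..285
for rr in (266,272,280):
    u=np.where(m[rr])[0]; e=onplane('wrist',[[u.min()-.5,rr],[u.max()+.5,rr]],zt,st)[:,:2]*1000
    print(rr,u.min(),u.max(),((e-st['tool_pos'][:2]*1000)@R).round(1).tolist())
# lanes: walls z~.041
m=((z>.037)&(z<.045)); m[:, :400]=0
n,l,s,cen=cv2.connectedComponentsWithStats(m.astype(np.uint8))
for k in range(1,n):
    if s[k,4]>300:
        r=cv2.minAreaRect((c[l==k][:,:2]*1000).astype(np.float32)); print('wall',s[k].tolist(),np.round(r[0],1),np.round(r[1],1),round(r[2],1))
E
python3 rec2.py
```

```text
69 216 73 154 176 215
square (281, 157, 73, 72) [601.6 214. ] [43.5 43.2] 84.0
button ring (279, 45, 75, 78) [663.7 208.1] [41.6 41.6] 28.2
base top (272, 259, 109, 47) [583.  210.4] [41.4 18.9] 84.0
tool frame x max 22.39537630810186 y [-20.67223411  20.6582283 ] z 0.12749703178492583 0.12902048090452306
266 272 380 [[20.0, -20.7], [20.0, 20.6]]
272 272 380 [[17.5, -20.7], [17.6, 20.7]]
280 272 380 [[14.3, -20.9], [14.3, 20.8]]
wall [400, 3, 240, 186, 16463] [642.9  90.2] [147.8  96.1] 84.1
```

```bash
python3 go.py .6013 .214 .217 -6 .6013 .214 .2077 -6
```

```text
t 5.17 pos [0.5698 0.2118 0.305 ] yaw -6.06 F [-0.   0.3  0.4] w 0.0201 -> shift [ 0.0517 -0.0089  0.1468] turn -0.0006
t 5.17 pos [0.5698 0.2118 0.305 ] yaw -6.06 F [-0.   0.3  0.4] w 0.0201 -> shift [ 0.0517 -0.0089  0.1623] turn -0.0006
```

Call:
{"fn": "drive_tool", "kwargs": {
  "increments": [
    [[1,0.0517,-0.0089,0.03,0],[1,0.0517,-0.0089,0.1,0],[1,0.0517,-0.0089,0.147,0],[1,0.0517,-0.0089,0.147,0],[1,0.0517,-0.0089,0.151,0],[1,0.0517,-0.0089,0.155,0],[1,0.0517,-0.0089,0.159,0],[1,0.0517,-0.0089,0.1623,0],[1,0.0517,-0.0089,0.1623,0]]
  ]
}}

```text
clock: 6.3
tool_pos: [0.6014, 0.2141, 0.2089]
orientation: [[0.994, -0.105, 0.002], [-0.105, -0.994, 0.002], [0.002, -0.002, -1.0]]
force: [-2.8, -0.6, 5.2]
width: 0.0204
```

```bash
python3 go.py .6013 .214 .2077 -6
```

```text
t 6.30 pos [0.6014 0.2141 0.2089] yaw -6.04 F [-2.8 -0.6  5.2] w 0.0204 -> shift [-0.0001  0.0002  0.0019] turn -0.0004
```

Call:
{"fn": "drive_tool", "kwargs": {
  "increments": [
    [[1,-0.0012,0,0.001,0],[1,-0.0012,0,0.002,0],[1,-0.0012,0,0.003,0]]
  ]
}}

```text
clock: 6.68
tool_pos: [0.6009, 0.2142, 0.2088]
orientation: [[0.994, -0.105, 0.004], [-0.105, -0.994, 0.002], [0.004, -0.002, -1.0]]
force: [-5.3, -0.8, 11.1]
width: 0.02
```

Call:
{"fn": "drive_tool", "kwargs": {
  "increments": [
    [[1,0,0,-0.0025,0],[0,0,0,-0.0025,0],[-0.3,0,0,-0.0025,0],[-0.3,0,0,-0.0025,0],[-0.3,-0.05,0,-0.1,0],[-0.3,-0.1,0,-0.15,0],[-0.3,-0.1,0,-0.15,0],[-0.3,-0.1,0,-0.15,0]]
  ]
}}

```text
clock: 7.68
tool_pos: [0.5407, 0.2204, 0.2982]
orientation: [[0.995, -0.105, 0.003], [-0.105, -0.995, 0.002], [0.003, -0.003, -1.0]]
force: [0.0, 0.1, 0.5]
width: 0.0554
```

```bash
cat > chk.py <<'E'
from h import *
import sys
tag=sys.argv[1]
st=read_state(); p,d=capture('wrist'); save(tag,p); c=cloud('wrist',d,st); np.savez(tag,p=p,d=d,c=c)
z=c[...,2]; xy=c[...,:2]; o=np.array([.6016,.214])
a=np.radians(-6.0); R=np.array([[np.cos(a),-np.sin(a)],[np.sin(a),np.cos(a)]]); l=(xy-o)@R
g=(abs(l)<.009).all(-1); b=(abs(l).max(-1)<.018)&(abs(l).max(-1)>.013)&(l[...,1]>-.03)
dk=(abs(l[...,0])<.03)&(abs(l[...,1])>.027)&(abs(l[...,1])<.034)
print('deck',np.median(z[dk]),'grip top',np.percentile(z[g],[10,50,90]),'base top',[ (q,np.median(z[b&m]).round(4)) for q,m in (('+x',l[...,0]>.013),('-x',l[...,0]<-.013),('+y',l[...,1]>.013),('-y',l[...,1]<-.013))])
m=((z>.045)&(z<.056)&(abs(l).max(-1)<.03)) 
if m.sum()>50: print(cv2.minAreaRect((c[m][:,:2]*1000).astype(np.float32)))
m=((z>.027)&(z<.05)&(abs(l).max(-1)<.0225))
E
python3 chk.py w3; python3 go.py .6 .214 .2 -6
```

```text
deck 0.030808230647931173 grip top [0.04902511 0.0498555  0.05071319] base top [('+x', np.float64(0.0318)), ('-x', np.float64(0.0319)), ('+y', np.float64(0.0318)), ('-y', np.float64(0.0319))]
((600.6340942382812, 214.77023315429688), (21.750104904174805, 22.2725772857666), 84.51941680908203)
t 7.72 pos [0.5409 0.2203 0.2974] yaw -6.03 F [-0.1 -0.5 -0.9] w 0.0556 -> shift [0.0987 0.0003 0.1626] turn -0.0003
```

View pics/w3.png

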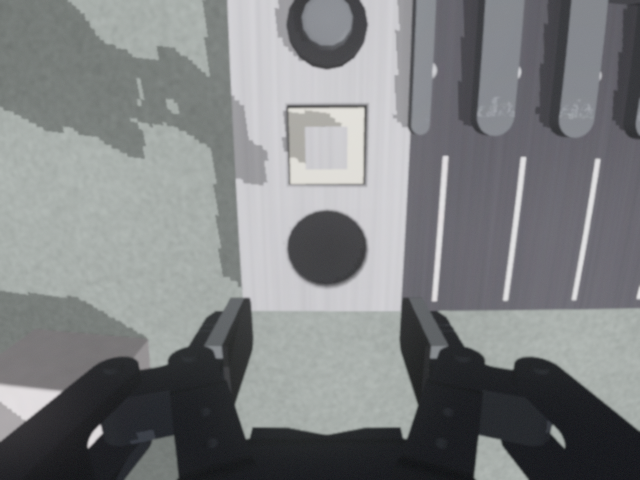

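The standard is seated flat in the square recess: its base is level on all four sides, 1 mm proud of the deck as it should be. Next is the first cartridge.

```bash
python3 go.py .6418 -.1917 .29 -13
```

```text
t 7.72 pos [0.5409 0.2203 0.2974] yaw -6.03 F [-0.1 -0.5 -0.9] w 0.0556 -> shift [0.2393 0.6652 0.0118] turn 0.0775
```

Call:
{"fn": "drive_tool", "kwargs": {
  "increments": [
    [[-0.3,0.2393,0.6652,0.0118,0.0775],[-0.3,0.2393,0.6652,0.0118,0.0775],[-0.3,0.2393,0.6652,0.0118,0.0775],[-0.3,0.2393,0.6652,0.0118,0.0775],[-0.3,0.2393,0.6652,0.0118,0.0775],[-0.3,0.2393,0.6652,0.0118,0.0775],[-0.3,0.2393,0.6652,0.0118,0.0775],[-0.3,0.2393,0.6652,0.0118,0.0775],[-0.3,0.2393,0.6652,0.0118,0.0775]]
  ]
}}

```text
clock: 8.85
tool_pos: [0.6418, -0.1921, 0.2881]
orientation: [[0.974, -0.226, -0.001], [-0.226, -0.974, 0.002], [-0.001, -0.002, -1.0]]
force: [-0.6, -0.1, -1.1]
width: 0.0558
```

```bash
python3 look.py w4 .006 .016; python3 go.py .6418 -.1917 .29 -13
```

```text
px [149.  85.] [127, 0, 46, 174, 1194] z [0.007  0.0112 0.0153] rect [ 755.4 -113.4] [ 3.3 99.2] 84.4
px [326. 207.] [306, 144, 40, 128, 4532] z [0.011  0.0118 0.0127] rect [ 661.4 -196.3] [24.1 79.3] 77.4
px [535. 220.] [489, 165, 92, 113, 4585] z [0.0104 0.0118 0.0127] rect [ 624.2 -323.6] [26.1 79.7] 48.6
px [ 75. 290.] [0, 240, 109, 122, 1613] z [0.0074 0.0116 0.0149] rect [647.4 -18.5] [103.4  46.5] 24.2
px [544. 358.] [487, 342, 109, 41, 2074] z [0.0088 0.0118 0.0127] rect [ 520.8 -323.4] [81.3 22.9] 65.1
px [364. 386.] [316, 368, 101, 36, 3006] z [0.0101 0.0119 0.0128] rect [ 530.1 -195.8] [72.3 26.3] 76.3
table z 0.0008581912889396304
t 8.90 pos [ 0.6418 -0.1915  0.2887] yaw -13.00 F [1.  0.2 0.1] w 0.0555 -> shift [ 0.0001  0.0004 -0.0021] turn -0.0
```

Call:
{"fn": "drive_tool", "kwargs": {
  "increments": [
    [[-0.3,0.0002,0.0006,0.1,-0.0044],[-0.3,0.0002,0.0006,0.17,-0.0044],[-0.3,0.0002,0.0006,0.189,-0.0044],[-0.3,0.0002,0.0006,0.189,-0.0044],[-0.3,0.0002,0.0006,0.189,-0.0044],[1,0.0002,0.0006,0.189,-0.0044],[1,0.0002,0.0006,0.189,-0.0044],[1,0.0002,0.0006,0.189,-0.0044],[1,0.0002,0.0006,0.189,-0.0044],[1,0.0002,0.0006,0.189,-0.0044]]
  ]
}}

```text
clock: 10.15
tool_pos: [0.6423, -0.1917, 0.1769]
orientation: [[0.976, -0.218, 0.003], [-0.218, -0.976, 0.001], [0.002, -0.002, -1.0]]
force: [-0.6, 1.4, 6.0]
width: 0.0218
```

```bash
python3 go.py .6418 -.1917 .305 -12.6
```

```text
t 10.15 pos [ 0.6423 -0.1917  0.1769] yaw -12.59 F [-0.6  1.4  6. ] w 0.0218 -> shift [-4.000e-04 -2.000e-04 -2.134e-01] turn 0.0001
```

```bash
python3 go.py .508 .0183 .29 -6.0
```

```text
t 10.15 pos [ 0.6423 -0.1917  0.1769] yaw -12.59 F [-0.6  1.4  6. ] w 0.0218 -> shift [-0.2944 -0.2931 -0.1886] turn -0.0732
```

Call:
{"fn": "drive_tool", "kwargs": {
  "increments": [
    [[1,0,0,-0.1,0],[1,0,0,-0.1886,0],[1,-0.2944,-0.2931,-0.1886,-0.0732],[1,-0.2944,-0.2931,-0.1886,-0.0732],[1,-0.2944,-0.2931,-0.1886,-0.0732],[1,-0.2944,-0.2931,-0.1886,-0.0732],[1,-0.2944,-0.2931,-0.1886,-0.0732],[1,-0.2944,-0.2931,-0.1886,-0.0732],[1,-0.2944,-0.2931,-0.1886,-0.0732]]
  ]
}}

```text
clock: 11.28
tool_pos: [0.5084, 0.0175, 0.2897]
orientation: [[0.994, -0.106, 0.002], [-0.106, -0.994, 0.001], [0.002, -0.001, -1.0]]
force: [0.9, 0.3, -0.4]
width: 0.022
```

```bash
cat > lanes.py <<'E'
from h import *
import sys
tag=sys.argv[1]; st=read_state(); p,d=capture('wrist'); save(tag,p); c=cloud('wrist',d,st); np.savez(tag,p=p,d=d,c=c)
O=np.array([584.8,79.6])/1e3; a=np.radians(-6.0); R=np.array([[np.cos(a),-np.sin(a)],[np.sin(a),np.cos(a)]])
l=(c[...,:2]-O)@R*1e3; z=c[...,2]
sec=(l[...,0]>35)&(l[...,0]<65)
for y0 in (-69,-23,23,69):
    s=sec&(abs(l[...,1]-y0)<23); lo=s&(z<.036); hi=s&(z>.038)&(z<.046)
    yl=l[...,1][lo]; yh=l[...,1][hi]
    if len(yl)>50 and len(yh)>50:
        R_=yh[yh>y0]; L_=yh[yh<y0]
        print('lane',y0,'walls inner',np.percentile(L_,98) if len(L_) else None,np.percentile(R_,2) if len(R_) else None,'floor span',np.percentile(yl,[2,98]),'z',np.median(z[lo]),np.median(z[hi]))
# white guide lines on the sill
hsv=cv2.cvtColor(p,cv2.COLOR_RGB2HSV); q=(abs(z-.031)<.004)&(hsv[...,2]>150)&(hsv[...,1]<50)&(l[...,1]<85)
n,lab,s,cen=cv2.connectedComponentsWithStats(q.astype(np.uint8))
for k in range(1,n):
    if s[k,4]>60:
        v,u=np.where(lab==k); w=(onplane('wrist',np.c_[u,v],.03,st)[:,:2]-O)@R*1e3
        f=cv2.fitLine(w.astype(np.float32),cv2.DIST_L2,0,.01,.01).ravel(); print('line',s[k].tolist(),'y mean %.2f'%w[:,1].mean(),'x',w[:,0].min().round(1),w[:,0].max().round(1),'ang %.2f'%np.degrees(np.arctan(f[1]/f[0])))
# held cartridge
h=(z>st['tool_pos'][2]-.177-.004)&(z<st['tool_pos'][2]-.177+.03)&(p.min(-1)>120)
n,lab,s,cen=cv2.connectedComponentsWithStats(h.astype(np.uint8))
for k in range(1,n):
    if s[k,4]>500:
        zc=np.median(z[lab==k]); v,u=np.where(lab==k); Rt=np.array(st['orientation'])[:2,:2]
        t=(c[lab==k][:,:2]-st['tool_pos'][:2])@Rt*1e3; r=cv2.minAreaRect(t.astype(np.float32))
        xs=np.arange(18,46,4); print('held',s[k].tolist(),'dz',zc-st['tool_pos'][2],'tool x max',np.percentile(t[:,0],99.5),'mid y at x',[(x,round(float((np.percentile(b,2)+np.percentile(b,98))/2),2)) for x in xs for b in [t[abs(t[:,0]-x)<2][:,1]] if len(b)>10])
E
python3 lanes.py w5; python3 go.py .508 .0183 .29 -6.0
```

```text
lane -69 walls inner -83.38322883872812 -59.562904797712996 floor span [-83.09144473 -58.26002104] z 0.030778439939867175 0.04171422539309502
lane -23 walls inner -37.42875041569898 -13.457336786359065 floor span [-35.11608245 -11.74007815] z 0.03080172930969946 0.041679939462908655
lane 23 walls inner 8.57419990869057 32.24336737454937 floor span [13.14273601 34.5348934 ] z 0.03085568618619304 0.04165964881663098
lane 69 walls inner 54.74189086800299 78.01154575082467 floor span [61.39617115 80.75210882] z 0.030884452757920622 0.04162265780686629
line [240, 135, 15, 156, 1061] y mean -24.25 x -94.3 -3.0 ang -0.15
line [323, 135, 9, 26, 208] y mean -70.33 x -16.8 -3.2 ang 0.05
line [79, 139, 28, 151, 1025] y mean 68.28 x -94.2 -3.5 ang -0.07
line [158, 138, 21, 153, 1004] y mean 22.05 x -94.5 -4.0 ang -0.09
line [352, 171, 13, 72, 122] y mean -90.19 x -64.1 -22.8 ang 6.00
held [291, 161, 72, 214, 12562] dz -0.1651145927168651 tool x max 59.16076146369294 mid y at x [(np.int64(18), 0.19), (np.int64(22), 0.17), (np.int64(26), 0.19), (np.int64(30), 0.2), (np.int64(34), 0.37), (np.int64(38), 0.39), (np.int64(42), 0.31)]
t 11.32 pos [0.5084 0.0173 0.2897] yaw -6.11 F [-0.1  0.1 -1.2] w 0.0220 -> shift [-0.0008 -0.0015 -0.0006] turn -0.0012
```

View pics/w5.png

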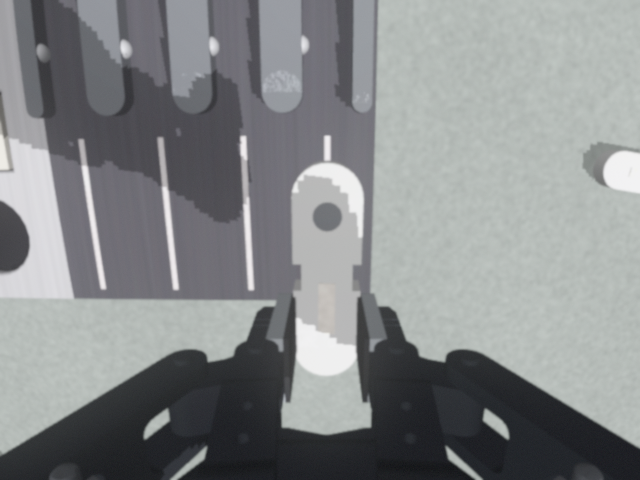

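Lane 1's guide line is at (327,148), and the held cartridge is straight in the jaws with its nose at row 163. Lane centres come out about 1 mm off the first estimate, so I'm updating the reader frame.

```bash
cat > rgo.py <<'E'
from go import *
# rgo.py x y z ... in reader frame (mm, mm, m)
O=np.array([.5847,.0785]); A=-6.07; a=np.radians(A); RR=np.array([[np.cos(a),-np.sin(a)],[np.sin(a),np.cos(a)]])
if __name__=='__main__':
    st=read_state(); print('reader xy',((np.array(st['tool_pos'][:2])-O)@RR*1e3).round(2))
    v=list(map(float,sys.argv[1:]))
    for i in range(0,len(v),3):
        w=O+RR@np.array(v[i:i+2])/1e3; inc(w[0],w[1],v[i+2],A,st)
E
python3 rgo.py -70 -69 .2085 -30 -69 .2085
```

```text
reader xy [-69.4  -68.89]
t 11.32 pos [0.5084 0.0173 0.2897] yaw -6.11 F [-0.1  0.1 -1.2] w 0.0220 -> shift [-0.0012  0.0003  0.1353] turn -0.0005
t 11.32 pos [0.5084 0.0173 0.2897] yaw -6.11 F [-0.1  0.1 -1.2] w 0.0220 -> shift [0.0654 0.0003 0.1354] turn -0.0005
```

Call:
{"fn": "drive_tool", "kwargs": {
  "increments": [
    [[1,-0.001,0.0003,0.08,0],[1,-0.001,0.0003,0.125,0],[1,-0.001,0.0003,0.135,0],[1,-0.001,0.0003,0.135,0],[1,0.01,0.0003,0.135,0],[1,0.02,0.0003,0.135,0],[1,0.03,0.0003,0.135,0],[1,0.038,0.0003,0.135,0],[1,0.046,0.0003,0.135,0],[1,0.054,0.0003,0.135,0],[1,0.06,0.0003,0.135,0],[1,0.065,0.0003,0.135,0],[1,0.065,0.0003,0.135,0]]
  ]
}}

```text
clock: 12.95
tool_pos: [0.5474, 0.0131, 0.2087]
orientation: [[0.994, -0.107, 0.002], [-0.107, -0.994, 0.001], [0.002, -0.001, -1.0]]
force: [-0.2, 0.9, -0.8]
width: 0.0222
```

```bash
python3 rgo.py -30 -69 .2085
```

```text
reader xy [-30.15 -69.02]
t 12.95 pos [0.5474 0.0131 0.2087] yaw -6.12 F [-0.2  0.9 -0.8] w 0.0222 -> shift [ 0.0002 -0.      0.0003] turn -0.0005
```

Call:
{"fn": "drive_tool", "kwargs": {
  "increments": [
    [[-0.3,0,0,0,0],[-0.3,0,0,0,0],[-0.3,0,0,-0.004,0],[-0.3,-0.04,0,-0.006,0],[-0.3,-0.08,0,-0.006,0],[1,-0.08,0,-0.006,0],[1,-0.08,0,-0.006,0],[1,-0.08,0,-0.006,0],[1,-0.08,0,-0.006,0],[1,-0.06,0,-0.006,0],[1,-0.05,0,-0.006,0],[1,-0.04,0,-0.006,0],[1,-0.03,0,-0.006,0],[1,-0.02,0,-0.006,0],[1,-0.01,0,-0.006,0]]
  ]
}}

```text
clock: 14.82
tool_pos: [0.5414, 0.0136, 0.2121]
orientation: [[0.994, -0.107, -0.0], [-0.107, -0.994, 0.0], [-0.0, -0.0, -1.0]]
force: [-4.9, 0.7, 2.7]
width: -0.0003
```

```bash
python3 rgo.py -8 -69 .212
```

```text
reader xy [-36.2  -69.08]
t 14.82 pos [0.5414 0.0136 0.2121] yaw -6.11 F [-4.9  0.7  2.7] w -0.0003 -> shift [ 0.047  -0.0002  0.0002] turn -0.0005
```

Call:
{"fn": "drive_tool", "kwargs": {
  "increments": [
    [[1,0.01,0,0,0],[1,0.02,0,0,0],[1,0.028,0,0,0],[1,0.036,0,0,0],[1,0.041,0,0,0],[1,0.045,0,0,0],[1,0.048,0,0,0],[1,0.048,0,0,0]]
  ]
}}

```text
clock: 15.82
tool_pos: [0.5698, 0.0106, 0.2121]
orientation: [[0.994, -0.106, -0.001], [-0.106, -0.994, 0.0], [-0.001, -0.0, -1.0]]
force: [-4.1, 1.1, 3.8]
width: 0.0001
```

```bash
python3 rgo.py -4 -69 .212
```

```text
reader xy [ -7.59 -69.06]
t 15.82 pos [0.5698 0.0106 0.2121] yaw -6.11 F [-4.1  1.1  3.8] w 0.0001 -> shift [ 0.006  -0.0001  0.0002] turn -0.0005
```

Call:
{"fn": "drive_tool", "kwargs": {
  "increments": [
    [[1,0.003,0,0,0],[1,0.006,0,0,0],[1,0.006,0,0,0]]
  ]
}}

```text
clock: 16.2
tool_pos: [0.5717, 0.0104, 0.2118]
orientation: [[0.994, -0.106, -0.008], [-0.106, -0.994, 0.0], [-0.008, 0.001, -1.0]]
force: [-15.6, 3.4, 10.2]
width: 0.0
```

```bash
python3 rgo.py -4 -69 .212
```

```text
reader xy [ -5.69 -69.09]
t 16.20 pos [0.5717 0.0104 0.2118] yaw -6.11 F [-15.6   3.4  10.2] w 0.0000 -> shift [ 0.0028 -0.0001 -0.0004] turn -0.0004
```

Call:
{"fn": "drive_tool", "kwargs": {
  "increments": [
    [[1,-0.02,0,0,0],[-0.3,-0.06,0,-0.06,0],[-0.3,-0.06,0,-0.14,0],[-0.3,-0.06,0,-0.14,0],[-0.3,-0.06,0,-0.14,0]]
  ]
}}

```text
clock: 16.82
tool_pos: [0.5364, 0.0143, 0.2958]
orientation: [[0.994, -0.106, -0.007], [-0.106, -0.994, 0.001], [-0.007, -0.0, -1.0]]
force: [-0.2, 0.2, -0.7]
width: 0.0554
```

```bash
cat > home.py <<'E'
from h import *
from rgo import O,RR
import sys
tag=sys.argv[1]; st=read_state(); p,d=capture('wrist'); save(tag,p); c=cloud('wrist',d,st); np.savez(tag,p=p,d=d,c=c)
l=(c[...,:2]-O)@RR*1e3; z=c[...,2]
for i,y0 in enumerate((-69,-23,23,69)):
    m=(p.min(-1)>125)&(abs(l[...,1]-y0)<13)&(z>.036)&(z<.047)&(l[...,0]>-60)&(l[...,0]<84)
    st_=(abs(l[...,1]-y0)<10)&(z>.046)&(z<.066)&(l[...,0]>70)&(l[...,0]<110)
    if m.sum()>300:
        q=l[m]; r=cv2.minAreaRect(q.astype(np.float32)); print('lane',i+1,'cart x',np.percentile(q[:,0],[.5,99.5]).round(1),'y',np.percentile(q[:,1],[1,99]).round(1),'rect',np.round(r[0],1),np.round(r[1],1),round(r[2],1),'z',np.median(z[m]).round(4),'stop edge x',np.percentile(l[st_][:,0],1).round(1) if st_.sum()>30 else None)
E
python3 home.py w6; python3 - <<'E'
import os;os.chdir('.')
from h import *
p=cv2.imread('pics/w6.png'); print(p.shape)
E
python3 go.py .6085 -.309 .29 -41.4
```

```text
lane 1 cart x [ 3.3 81.8] y [-81.4 -56.3] rect [ 42.2 -69. ] [26.  80.2] 90.0 z 0.0419 stop edge x 81.8
(480, 640, 3)
t 16.88 pos [0.5363 0.0142 0.295 ] yaw -6.11 F [-0.2 -0.1  0.1] w 0.0555 -> shift [0.1771 0.5228 0.0071] turn 0.3921
```

View pics/w6.png

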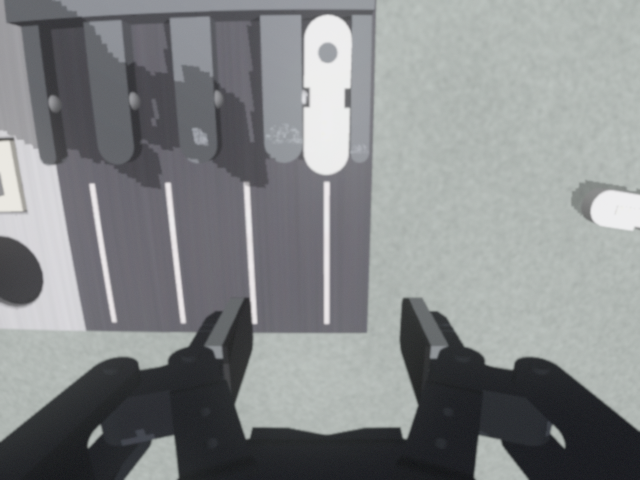

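Cartridge 1 is home in lane 1: its centre is at x=42.2, its nose is at the stop and the ball is in the notch at (304,97). Next is the cartridge near (624,-323).

Call:
{"fn": "drive_tool", "kwargs": {
  "increments": [
    [[-0.3,0.178,0.5235,0.0071,0.392],[-0.3,0.178,0.5235,0.0071,0.392],[-0.3,0.178,0.5235,0.0071,0.392],[-0.3,0.178,0.5235,0.0071,0.392],[-0.3,0.178,0.5235,0.0071,0.392],[-0.3,0.178,0.5235,0.0071,0.392],[-0.3,0.178,0.5235,0.0071,0.392],[-0.3,0.178,0.5235,0.0071,0.392]]
  ]
}}

```text
clock: 17.88
tool_pos: [0.609, -0.3085, 0.2894]
orientation: [[0.751, -0.661, -0.009], [-0.661, -0.751, 0.001], [-0.007, 0.006, -1.0]]
force: [0.5, 0.5, 0.6]
width: 0.0552
```

```bash
cat > pick.py <<'E'
# pick.py tag : cartridge nearest the grasp axis (tool x +20), print increment to grip 20 mm behind its middle
from look import *; from go import inc
st,p,d,c=look(sys.argv[1],.006,.016,10**9)
z=c[...,2]; m=((z>.006)&(z<.016)&(d>0)&(p.min(-1)>90)).astype(np.uint8); R=np.array(st['orientation'])
n,l,s,cen=cv2.connectedComponentsWithStats(m); best=None
for k in range(1,n):
    if s[k,4]<1500: continue
    r=cv2.minAreaRect((c[l==k][:,:2]*1000).astype(np.float32)); (cx,cy),(w,h),an=r
    print('cart?',np.round(r[0],1),np.round(r[1],1),round(an,1))
    e=np.hypot(cx/1e3-st['tool_pos'][0]-.02*R[0,0],cy/1e3-st['tool_pos'][1]-.02*R[1,0])
    if best is None or e<best[0]: best=(e,cx,cy,w,h,an)
e,cx,cy,w,h,an=best; ang=an if w>h else an+90
y0=np.degrees(np.arctan2(R[1,0],R[0,0])); ang=y0+((ang-y0+90)%180-90)
print('chosen',cx,cy,'yaw',ang); a=np.radians(ang)
inc(cx/1e3-.02*np.cos(a),cy/1e3-.02*np.sin(a),.1765,ang)
E
python3 pick.py w7
```

```text
cart? [ 624.1 -323.6] [24.1 79.6] 49.0
cart? [ 528.9 -200.2] [77.5 25.3] 76.5
chosen 624.0511474609375 -323.5744934082031 yaw -41.0301399230957
t 17.93 pos [ 0.6091 -0.3082  0.2899] yaw -41.31 F [-0.1  0.2  0.3] w 0.0558 -> shift [0.0036 0.002  0.189 ] turn -0.0031
```

Call:
{"fn": "drive_tool", "kwargs": {
  "increments": [
    [[-0.3,0.0036,0.002,0.1,-0.003],[-0.3,0.0036,0.002,0.17,-0.003],[-0.3,0.0036,0.002,0.188,-0.003],[-0.3,0.0036,0.002,0.188,-0.003],[-0.3,0.0036,0.002,0.188,-0.003],[1,0.0036,0.002,0.188,-0.003],[1,0.0036,0.002,0.188,-0.003],[1,0.0036,0.002,0.188,-0.003],[1,0.0036,0.002,0.188,-0.003],[1,0.0036,0.002,0.188,-0.003],[1,0.0036,0.002,0.1,-0.003],[1,0.0036,0.002,0,-0.003],[1,0.0036,0.002,0,-0.003]]
  ]
}}

```text
clock: 19.55
tool_pos: [0.6108, -0.3112, 0.2972]
orientation: [[0.754, -0.657, 0.002], [-0.657, -0.754, -0.004], [0.004, 0.002, -1.0]]
force: [1.0, 0.7, -0.3]
width: 0.0216
```

```bash
python3 rgo.py -70 -23 .29
```

```text
reader xy [  67.12 -384.74]
t 19.55 pos [ 0.6108 -0.3112  0.2972] yaw -41.03 F [ 1.   0.7 -0.3] w 0.0216 -> shift [-0.5328 -0.3631  0.0094] turn -0.3885
```

Call:
{"fn": "drive_tool", "kwargs": {
  "increments": [
    [[1,-0.533,-0.363,0.0094,-0.3885],[1,-0.533,-0.363,0.0094,-0.3885],[1,-0.533,-0.363,0.0094,-0.3885],[1,-0.533,-0.363,0.0094,-0.3885],[1,-0.533,-0.363,0.0094,-0.3885],[1,-0.533,-0.363,0.0094,-0.3885],[1,-0.533,-0.363,0.0094,-0.3885],[1,-0.533,-0.363,0.0094,-0.3885],[1,-0.533,-0.363,0.0094,-0.3885]]
  ]
}}

```text
clock: 20.68
tool_pos: [0.5128, 0.062, 0.2896]
orientation: [[0.994, -0.107, 0.001], [-0.107, -0.994, -0.004], [0.002, 0.004, -1.0]]
force: [0.4, -0.7, -0.2]
width: 0.022
```

```bash
python3 lanes.py w8 | grep -E "line|held"; python3 rgo.py -70 -23 .2085 -30 -23 .2085
```

```text
line [319, 134, 8, 23, 174] y mean -24.57 x -14.9 -3.0 ang -0.84
line [396, 134, 15, 156, 1146] y mean -70.68 x -94.2 -3.0 ang -0.08
line [153, 137, 22, 154, 993] y mean 68.07 x -94.6 -3.6 ang -0.05
line [235, 136, 15, 155, 971] y mean 21.75 x -94.5 -3.8 ang -0.16
line [349, 165, 14, 72, 119] y mean -45.77 x -60.8 -19.9 ang 7.03
held [290, 156, 72, 213, 12318] dz -0.1667424075154742 tool x max 60.47229638853484 mid y at x [(np.int64(18), 0.95), (np.int64(22), 0.81), (np.int64(26), 0.83), (np.int64(30), 0.82), (np.int64(34), 0.83), (np.int64(38), 0.81), (np.int64(42), 0.78)]
reader xy [-69.69 -24.17]
t 20.73 pos [0.5128 0.0618 0.2897] yaw -6.18 F [-0.5  0.3  0.1] w 0.0217 -> shift [-0.0007 -0.0025  0.1353] turn -0.0012
t 20.73 pos [0.5128 0.0618 0.2897] yaw -6.18 F [-0.5  0.3  0.1] w 0.0217 -> shift [ 0.0659 -0.0026  0.1355] turn -0.0012
```

Call:
{"fn": "drive_tool", "kwargs": {
  "increments": [
    [[1,-0.001,-0.0025,0.08,-0.001],[1,-0.001,-0.0025,0.125,-0.001],[1,-0.001,-0.0025,0.1345,-0.001],[1,-0.001,-0.0025,0.1345,-0.001],[1,0.01,-0.0025,0.1345,-0.001],[1,0.02,-0.0025,0.1345,-0.001],[1,0.03,-0.0025,0.1345,-0.001],[1,0.038,-0.0025,0.1345,-0.001],[1,0.046,-0.0025,0.1345,-0.001],[1,0.054,-0.0025,0.1345,-0.001],[1,0.06,-0.0025,0.1345,-0.001],[1,0.065,-0.0025,0.1345,-0.001],[1,0.065,-0.0025,0.1345,-0.001]]
  ]
}}

```text
clock: 22.35
tool_pos: [0.5521, 0.0589, 0.2091]
orientation: [[0.994, -0.106, 0.002], [-0.106, -0.994, -0.004], [0.002, 0.004, -1.0]]
force: [0.4, 0.8, -0.2]
width: 0.022
```

```bash
python3 rgo.py -6.5 -23 .212
```

```text
reader xy [-30.37 -22.92]
t 22.35 pos [0.5521 0.0589 0.2091] yaw -6.08 F [ 0.4  0.8 -0.2] w 0.0220 -> shift [ 0.0398  0.0001 -0.0048] turn -0.0002
```

Call:
{"fn": "drive_tool", "kwargs": {
  "increments": [
    [[-0.3,0,0,0,0],[-0.3,0,0,0,0],[-0.3,0,0,-0.004,0],[-0.3,-0.04,0,-0.005,0],[-0.3,-0.08,0,-0.005,0],[1,-0.08,0,-0.005,0],[1,-0.08,0,-0.005,0],[1,-0.08,0,-0.005,0],[1,-0.063,0,-0.005,0],[1,-0.045,0,-0.005,0],[1,-0.03,0,-0.005,0],[1,-0.015,0,-0.005,0],[1,0,0,-0.005,0],[1,0.012,0,-0.005,0],[1,0.024,0,-0.005,0],[1,0.034,0,-0.005,0],[1,0.044,0,-0.005,0],[1,0.044,0,-0.005,0],[1,0.044,0,-0.005,0],[1,-0.02,0,-0.01,0]]
  ]
}}

```text
clock: 24.85
tool_pos: [0.5407, 0.0604, 0.2144]
orientation: [[0.994, -0.107, 0.001], [-0.107, -0.994, -0.004], [0.001, 0.004, -1.0]]
force: [-0.4, 0.6, 0.7]
width: -0.0
```

```bash
python3 home.py w9;  python3 go.py .534 -.177 .29 -103.6
```

```text
lane 1 cart x [ 3.4 69.3] y [-81.5 -56.3] rect [ 36.1 -69. ] [26.  67.9] 90.0 z 0.0419 stop edge x None
lane 2 cart x [ 3.6 68.5] y [-35.6 -10.4] rect [ 19.6 -23. ] [99. 26.] 0.0 z 0.0419 stop edge x None
lane 3 cart x [37.7 68.8] y [32.  35.9] rect [53.7 33.9] [31.9  4.1] 0.4 z 0.0395 stop edge x None
t 24.90 pos [0.5373 0.0604 0.2146] yaw -6.11 F [ 2.7  0.6 -0.5] w 0.0001 -> shift [ 0.0367  0.3944 -0.1244] turn 1.0832
```

Call:
{"fn": "drive_tool", "kwargs": {
  "increments": [
    [[-0.3,-0.03,0.02,-0.08,0],[-0.3,0.0367,0.3944,-0.1244,1],[-0.3,0.0367,0.3944,-0.1244,1],[-0.3,0.0367,0.3944,-0.1244,1],[-0.3,0.0367,0.3944,-0.1244,1],[-0.3,0.0367,0.3944,-0.1244,1],[-0.3,0.0367,0.3944,-0.1244,1],[-0.3,0.0367,0.3944,-0.1244,1],[-0.3,0.0367,0.3944,-0.1244,1],[-0.3,0.0367,0.3944,-0.1244,1],[-0.3,0.0367,0.3944,-0.1244,1]]
  ]
}}

```text
clock: 26.28
tool_pos: [0.5343, -0.1771, 0.2901]
orientation: [[-0.106, -0.994, 0.001], [-0.994, 0.106, -0.003], [0.003, -0.002, -1.0]]
force: [0.4, -0.2, -0.7]
width: 0.0559
```

```bash
python3 pick.py w10
```

```text
cart? [ 526.5 -301.6] [35.4 24.1] 68.0
cart? [ 529.4 -198.9] [79.4 24.1] 76.3
chosen 529.37841796875 -198.88742065429688 yaw -103.74230957031251
t 26.32 pos [ 0.5342 -0.1771  0.2901] yaw -96.02 F [0.6 0.4 0.1] w 0.0557 -> shift [ 0.0033 -0.      0.1893] turn 0.0858
```

Call:
{"fn": "drive_tool", "kwargs": {
  "increments": [
    [[-0.3,0.0033,0,0.1,0.086],[-0.3,0.0033,0,0.17,0.086],[-0.3,0.0033,0,0.188,0.086],[-0.3,0.0033,0,0.188,0.086],[-0.3,0.0033,0,0.188,0.086],[1,0.0033,0,0.188,0.086],[1,0.0033,0,0.188,0.086],[1,0.0033,0,0.188,0.086],[1,0.0033,0,0.188,0.086],[1,0.0033,0,0.188,0.086],[1,0.0033,0,0.1,0.086],[1,0.0033,0,0,0],[1,0.0033,0,0,0],[1,0.0033,0,0,0]]
  ]
}}

```text
clock: 28.08
tool_pos: [0.5338, -0.1789, 0.2896]
orientation: [[-0.106, -0.994, 0.001], [-0.994, 0.106, -0.003], [0.003, -0.001, -1.0]]
force: [-0.5, 0.5, -1.0]
width: 0.022
```

```bash
python3 rgo.py -70 23 .29
```

```text
reader xy [ -23.36 -261.37]
t 28.07 pos [ 0.5338 -0.1789  0.2896] yaw -96.06 F [-0.5  0.5 -1. ] w 0.0220 -> shift [-0.474   0.0776 -0.002 ] turn -0.9999
```

Call:
{"fn": "drive_tool", "kwargs": {
  "increments": [
    [[1,-0.474,0.0776,-0.002,-1],[1,-0.474,0.0776,-0.002,-1],[1,-0.474,0.0776,-0.002,-1],[1,-0.474,0.0776,-0.002,-1],[1,-0.474,0.0776,-0.002,-1],[1,-0.474,0.0776,-0.002,-1],[1,-0.474,0.0776,-0.002,-1],[1,-0.474,0.0776,-0.002,-1],[1,-0.474,0.0776,-0.002,-1],[1,-0.474,0.0776,-0.002,-1]]
  ]
}}

```text
clock: 29.32
tool_pos: [0.5172, 0.1087, 0.2882]
orientation: [[0.994, -0.107, -0.002], [-0.107, -0.994, -0.004], [-0.002, 0.004, -1.0]]
force: [-1.0, -0.3, -0.1]
width: 0.0219
```

```bash
python3 lanes.py w11 | grep -E "line|held"; python3 rgo.py -70 23 .2085 -30 23 .2085
```

```text
line [321, 132, 7, 25, 173] y mean 21.47 x -16.1 -3.3 ang -0.18
line [399, 132, 14, 157, 1029] y mean -24.70 x -94.3 -3.2 ang -0.04
line [474, 133, 22, 155, 1004] y mean -70.96 x -94.0 -3.2 ang -0.03
line [237, 134, 14, 155, 763] y mean 67.74 x -93.9 -4.0 ang -0.21
line [360, 190, 5, 71, 77] y mean -0.69 x -76.4 -34.9 ang -1.11
held [293, 157, 71, 213, 12079] dz -0.1671503458783367 tool x max 59.73545231941757 mid y at x [(np.int64(18), 1.11), (np.int64(22), 1.36), (np.int64(26), 1.37), (np.int64(30), 1.34), (np.int64(34), 1.5), (np.int64(38), 1.53), (np.int64(42), 1.56)]
reader xy [-70.22  22.93]
t 29.38 pos [0.5173 0.1087 0.2885] yaw -6.17 F [ 0.5  0.7 -0.6] w 0.0216 -> shift [ 0.0005 -0.0006  0.1334] turn -0.0011
t 29.38 pos [0.5173 0.1087 0.2885] yaw -6.17 F [ 0.5  0.7 -0.6] w 0.0216 -> shift [ 0.0672 -0.0007  0.1333] turn -0.0011
```

Call:
{"fn": "drive_tool", "kwargs": {
  "increments": [
    [[1,0,-0.0016,0.08,-0.006],[1,0,-0.0016,0.125,-0.006],[1,0,-0.0016,0.1325,-0.006],[1,0,-0.0016,0.1325,-0.006],[1,0.01,-0.0016,0.1325,-0.006],[1,0.02,-0.0016,0.1325,-0.006],[1,0.03,-0.0016,0.1325,-0.006],[1,0.038,-0.0016,0.1325,-0.006],[1,0.046,-0.0016,0.1325,-0.006],[1,0.054,-0.0016,0.1325,-0.006],[1,0.06,-0.0016,0.1325,-0.006],[1,0.067,-0.0016,0.1325,-0.006],[1,0.067,-0.0016,0.1325,-0.006]]
  ]
}}

```text
clock: 31.0
tool_pos: [0.5574, 0.105, 0.2089]
orientation: [[0.995, -0.098, -0.002], [-0.098, -0.995, -0.004], [-0.001, 0.004, -1.0]]
force: [-0.1, -0.5, -0.5]
width: 0.0219
```

```bash
python3 rgo.py -4 23 .212
```

```text
reader xy [-29.9   23.42]
t 31.00 pos [0.5574 0.105  0.2089] yaw -5.64 F [-0.1 -0.5 -0.5] w 0.0219 -> shift [ 0.0431  0.001  -0.0052] turn 0.0048
```

Call:
{"fn": "drive_tool", "kwargs": {
  "increments": [
    [[-0.3,0,0,0,0],[-0.3,0,0,0,0],[-0.3,0,0,-0.004,0],[-0.3,-0.04,0,-0.005,0],[-0.3,-0.08,0,-0.005,0.005],[1,-0.08,0,-0.005,0.005],[1,-0.08,0,-0.005,0.005],[1,-0.08,0,-0.005,0.005],[1,-0.063,0,-0.005,0.005],[1,-0.045,0,-0.005,0.005],[1,-0.03,0,-0.005,0.005],[1,-0.015,0,-0.005,0.005],[1,0,0.0005,-0.005,0.005],[1,0.012,0.0007,-0.005,0.005],[1,0.024,0.001,-0.005,0.005],[1,0.034,0.001,-0.005,0.005],[1,0.0435,0.001,-0.005,0.005],[1,0.0435,0.001,-0.005,0.005],[1,0.0435,0.001,-0.005,0.005],[1,-0.02,0,-0.01,0.005]]
  ]
}}

```text
clock: 33.5
tool_pos: [0.5461, 0.1062, 0.2143]
orientation: [[0.994, -0.107, -0.002], [-0.107, -0.994, -0.005], [-0.002, 0.005, -1.0]]
force: [-0.5, 0.9, 0.5]
width: -0.0001
```

```bash
python3 home.py w12;  python3 go.py .526 -.3023 .29 -100
```

```text
lane 1 cart x [ 3.5 71.6] y [-81.6 -56.4] rect [ 37.3 -69. ] [70.8 26. ] 0.0 z 0.0419 stop edge x None
lane 2 cart x [ 3.4 69.1] y [-35.7 -10.3] rect [ 35.9 -23. ] [26.  67.7] 90.0 z 0.0418 stop edge x None
lane 3 cart x [ 3.5 68.3] y [10.4 35.4] rect [19.6 23. ] [26.  98.6] 90.0 z 0.0419 stop edge x None
lane 4 cart x [37.8 67. ] y [78. 82.] rect [53.6 80.6] [31.9  3.9] 3.8 z 0.0393 stop edge x None
t 33.55 pos [0.5428 0.1063 0.2146] yaw -6.11 F [2.2 1.3 0.2] w -0.0001 -> shift [ 0.0444  0.6806 -0.1231] turn 1.0432
```

Call:
{"fn": "drive_tool", "kwargs": {
  "increments": [
    [[-0.3,-0.03,0.02,-0.08,0],[-0.3,0.0444,0.681,-0.1231,1],[-0.3,0.0444,0.681,-0.1231,1],[-0.3,0.0444,0.681,-0.1231,1],[-0.3,0.0444,0.681,-0.1231,1],[-0.3,0.0444,0.681,-0.1231,1],[-0.3,0.0444,0.681,-0.1231,1],[-0.3,0.0444,0.681,-0.1231,1],[-0.3,0.0444,0.681,-0.1231,1],[-0.3,0.0444,0.681,-0.1231,1],[-0.3,0.0444,0.681,-0.1231,1],[-0.3,0.0444,0.681,-0.1231,1]]
  ]
}}

```text
clock: 35.05
tool_pos: [0.5261, -0.3026, 0.2901]
orientation: [[-0.105, -0.994, -0.002], [-0.994, 0.105, -0.004], [0.004, 0.002, -1.0]]
force: [0.1, -0.8, 0.2]
width: 0.0553
```

```bash
python3 pick.py w13
```

```text
cart? [ 518.6 -322.4] [79.7 24.2] 68.3
chosen 518.6337280273438 -322.43310546875 yaw -111.73692321777342
t 35.10 pos [ 0.5261 -0.3025  0.2901] yaw -96.03 F [-0.6  1.1  0.8] w 0.0555 -> shift [ 0.0014 -0.0006  0.1893] turn 0.1745
```

Call:
{"fn": "drive_tool", "kwargs": {
  "increments": [
    [[-0.3,0.0014,-0.0006,0.07,0.1745],[-0.3,0.0014,-0.0006,0.13,0.1745],[-0.3,0.0014,-0.0006,0.18,0.1745],[-0.3,0.0014,-0.0006,0.188,0.1745],[-0.3,0.0014,-0.0006,0.188,0.1745],[1,0.0014,-0.0006,0.188,0.1745],[1,0.0014,-0.0006,0.188,0.1745],[1,0.0014,-0.0006,0.188,0.1745],[1,0.0014,-0.0006,0.188,0.1745],[1,0.0014,-0.0006,0.188,0.1745],[1,0.0014,-0.0006,0.1,0.1745],[1,0.0014,-0.0006,0,0],[1,0.0014,-0.0006,0,0],[1,0.0014,-0.0006,0,0]]
  ]
}}

```text
clock: 36.85
tool_pos: [0.5262, -0.3033, 0.2902]
orientation: [[-0.106, -0.994, -0.002], [-0.994, 0.106, -0.003], [0.003, 0.002, -1.0]]
force: [-0.3, -0.2, -0.3]
width: 0.0221
```

```bash
python3 rgo.py -70 69 .29
```

```text
reader xy [ -17.79 -385.81]
t 36.85 pos [ 0.5262 -0.3033  0.2902] yaw -96.09 F [-0.3 -0.2 -0.3] w 0.0221 -> shift [-0.758   0.0873 -0.0021] turn -1.0002
```

Call:
{"fn": "drive_tool", "kwargs": {
  "increments": [
    [[1,-0.758,0.0873,-0.002,-1],[1,-0.758,0.0873,-0.002,-1],[1,-0.758,0.0873,-0.002,-1],[1,-0.758,0.0873,-0.002,-1],[1,-0.758,0.0873,-0.002,-1],[1,-0.758,0.0873,-0.002,-1],[1,-0.758,0.0873,-0.002,-1],[1,-0.758,0.0873,-0.002,-1],[1,-0.758,0.0873,-0.002,-1],[1,-0.758,0.0873,-0.002,-1],[1,-0.758,0.0873,-0.002,-1]]
  ]
}}

```text
clock: 38.22
tool_pos: [0.5223, 0.1542, 0.2892]
orientation: [[0.994, -0.109, -0.003], [-0.109, -0.994, -0.004], [-0.003, 0.004, -1.0]]
force: [-0.2, 0.2, -0.8]
width: 0.0216
```

```bash
python3 lanes.py w14 | grep -E "line|held"; python3 rgo.py -70 69 .2085 -30 69 .2085
```

```text
line [320, 132, 7, 26, 174] y mean 67.60 x -16.7 -3.2 ang -0.52
line [398, 132, 14, 156, 1025] y mean 21.28 x -94.1 -3.2 ang -0.04
line [473, 133, 22, 154, 997] y mean -24.98 x -94.0 -3.4 ang -0.02
line [546, 134, 28, 152, 948] y mean -71.23 x -94.0 -3.1 ang -0.01
line [354, 169, 11, 78, 83] y mean 45.43 x -68.1 -23.3 ang 3.14
held [293, 157, 71, 212, 12256] dz -0.16759935827655714 tool x max 59.53111801508066 mid y at x [(np.int64(18), 1.21), (np.int64(22), 1.37), (np.int64(26), 1.38), (np.int64(30), 1.39), (np.int64(34), 1.41), (np.int64(38), 1.54), (np.int64(42), 1.54)]
reader xy [-69.99  68.63]
t 38.27 pos [0.5224 0.1541 0.2895] yaw -6.23 F [ 1.   0.7 -1. ] w 0.0215 -> shift [ 0.0003 -0.0011  0.135 ] turn -0.0018
t 38.27 pos [0.5224 0.1541 0.2895] yaw -6.23 F [ 1.   0.7 -1. ] w 0.0215 -> shift [ 0.0669 -0.0013  0.1348] turn -0.0018
```

Call:
{"fn": "drive_tool", "kwargs": {
  "increments": [
    [[1,0,-0.0022,0.08,-0.006],[1,0,-0.0022,0.125,-0.006],[1,0,-0.0022,0.134,-0.006],[1,0,-0.0022,0.134,-0.006],[1,0.01,-0.0022,0.134,-0.006],[1,0.02,-0.0022,0.134,-0.006],[1,0.03,-0.0022,0.134,-0.006],[1,0.038,-0.0022,0.134,-0.006],[1,0.046,-0.0022,0.134,-0.006],[1,0.054,-0.0022,0.134,-0.006],[1,0.06,-0.0022,0.134,-0.006],[1,0.067,-0.0022,0.134,-0.006],[1,0.067,-0.0022,0.134,-0.006]]
  ]
}}

```text
clock: 39.9
tool_pos: [0.5627, 0.1508, 0.2091]
orientation: [[0.995, -0.099, -0.002], [-0.099, -0.995, -0.004], [-0.001, 0.004, -1.0]]
force: [0.9, 0.2, 1.6]
width: 0.0218
```

```bash
python3 rgo.py -4 69 .212
```

```text
reader xy [-29.55  69.52]
t 39.90 pos [0.5627 0.1508 0.2091] yaw -5.70 F [0.9 0.2 1.6] w 0.0218 -> shift [ 0.0426  0.0012 -0.0049] turn 0.0041
```

Call:
{"fn": "drive_tool", "kwargs": {
  "increments": [
    [[-0.3,0,0,0,0],[-0.3,0,0,0,0],[-0.3,0,0,-0.004,0],[-0.3,-0.04,0,-0.005,0],[-0.3,-0.08,0,-0.005,0.004],[1,-0.08,0,-0.005,0.004],[1,-0.08,0,-0.005,0.004],[1,-0.08,0,-0.005,0.004],[1,-0.063,0,-0.005,0.004],[1,-0.045,0,-0.005,0.004],[1,-0.03,0,-0.005,0.004],[1,-0.015,0,-0.005,0.004],[1,0,0.0005,-0.005,0.004],[1,0.012,0.0007,-0.005,0.004],[1,0.024,0.001,-0.005,0.004],[1,0.034,0.001,-0.005,0.004],[1,0.0435,0.001,-0.005,0.004],[1,0.0435,0.001,-0.005,0.004],[1,0.0435,0.001,-0.005,0.004],[1,-0.02,0,-0.01,0.004]]
  ]
}}

```text
clock: 42.4
tool_pos: [0.5513, 0.152, 0.2145]
orientation: [[0.994, -0.107, -0.002], [-0.107, -0.994, -0.004], [-0.002, 0.004, -1.0]]
force: [0.3, 1.2, -0.4]
width: -0.0001
```

```bash
python3 rgo.py -80 40 .31
```

```text
reader xy [-41.02  69.58]
t 42.40 pos [0.5513 0.152  0.2145] yaw -6.12 F [ 0.3  1.2 -0.4] w -0.0001 -> shift [-0.0652  0.0501 -0.1589] turn -0.0006
```

Back off and look at everything before pressing the button.

Call:
{"fn": "drive_tool", "kwargs": {
  "increments": [
    [[1,-0.0652,0.02,-0.08,0],[1,-0.0652,0.02,-0.1589,0],[1,-0.0652,0.02,-0.1589,0],[1,-0.0652,0.02,-0.1589,0]]
  ]
}}

```text
clock: 42.9
tool_pos: [0.5114, 0.1448, 0.3098]
orientation: [[0.994, -0.107, -0.002], [-0.107, -0.994, -0.003], [-0.001, 0.004, -1.0]]
force: [0.0, 0.6, -1.7]
width: 0.0001
```

```bash
python3 home.py w15; python3 chk.py w15b; python3 - <<'E'
from h import *
f=np.load('w15.npz');p,c=f['p'],f['c'];z=c[...,2]
# button cap: on deck near (663.7,208.1)
m=(abs(c[...,0]-.6637)<.02)&(abs(c[...,1]-.2081)<.02)&(z>.0335)
if m.sum()>50:
    (x,y),r=cv2.minEnclosingCircle((c[m][:,:2]*1000).astype(np.float32)); print('button',x,y,r,np.median(z[m]),np.median(c[m],0))
t,d=capture('top'); k=cloud('top',d); save('top1',t); zz=k[...,2]
m=(abs(k[...,0]-.6637)<.02)&(abs(k[...,1]-.2081)<.02)&(zz>.0335); print('top btn',np.median(k[m],0))
E
```

```text
lane 1 cart x [ 2.9 59.4] y [-81.6 -56.4] rect [ 31.3 -69. ] [58. 26.] 0.0 z 0.0418 stop edge x None
lane 2 cart x [ 2.9 57.2] y [-35.7 -10.3] rect [ 29.9 -23. ] [55.7 26. ] 0.1 z 0.0418 stop edge x None
lane 3 cart x [ 2.9 56. ] y [11.2 35.7] rect [29.5 23. ] [26. 55.] 89.9 z 0.0418 stop edge x None
lane 4 cart x [ 2.8 55.8] y [56.8 81.7] rect [29.1 69.4] [25.2 54.5] 90.0 z 0.0418 stop edge x None
deck 0.030782370636503742 grip top [0.04888667 0.0497887  0.05070734] base top [('+x', np.float64(0.0318)), ('-x', np.float64(0.0318)), ('+y', np.float64(0.0317)), ('-y', np.float64(0.0317))]
((600.5244750976562, 214.31849670410156), (22.984149932861328, 22.140018463134766), 84.67374420166016)
button 655.387939453125 208.1697540283203 19.785409927368164 0.04283803790869163 [0.65000764 0.20654409 0.04283804]
top btn [0.66379602 0.20444673 0.04505902]
```

View pics/w15.png

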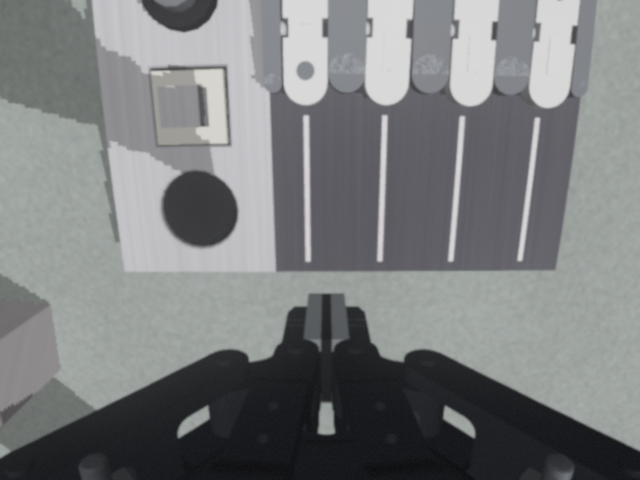

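View pics/top1.png

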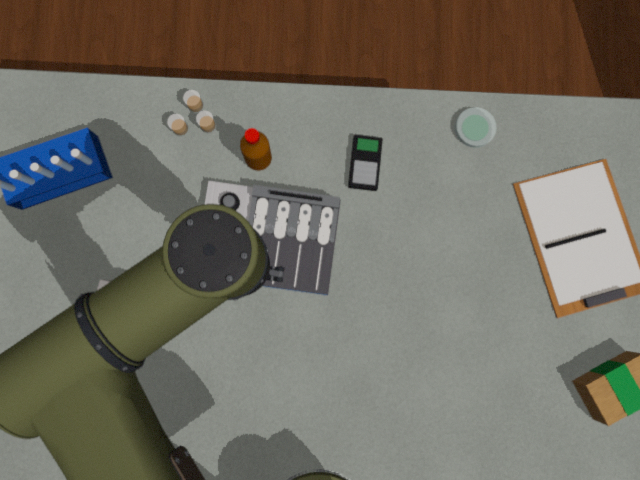

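All four cartridges sit at the same depth with the balls in their notches, and the standard is seated. The table is clear and the bystanders are where they were. Next is the button; I'll get its cap position from the earlier close view.

```bash
python3 - <<'E'
from h import *
for n in ('w2','w3'):
    c=np.load(n+'.npz')['c']; z=c[...,2]
    m=(abs(c[...,0]-.6637)<.025)&(abs(c[...,1]-.2081)<.025)&(z>.040)&(z<.05)
    r=cv2.minAreaRect((c[m][:,:2]*1000).astype(np.float32)); print(n,m.sum(),r,np.median(z[m]))
E
python3 go.py .663 .2075 .26 -6.1
```

```text
w2 2822 ((662.3580322265625, 207.642822265625), (40.63629913330078, 41.08341598510742), 28.11841583251953) 0.04269595319085592
w3 2537 ((657.760986328125, 208.4655303955078), (41.062076568603516, 32.6033821105957), 83.4704818725586) 0.04270824426709083
t 43.05 pos [0.5113 0.1446 0.3085] yaw -6.13 F [ 0.  -0.7 -0.8] w 0.0003 -> shift [ 0.2404 -0.1316  0.0793] turn -0.0003
```

```bash
python3 - <<'E'
from h import *
f=np.load('w2.npz'); c=f['c'];p=f['p']; z=c[...,2]
print('row profile v=84'); 
for u in range(270,362,4): print(u,c[84,u].round(4).tolist(),p[84,u].tolist())
print('col u=316')
for v in range(36,130,5): print(v,c[v,316].round(4).tolist(),p[v,316].tolist())
E
python3 - <<'E'
import cv2
p=cv2.imread('pics/w2.png')[20:150,240:400]; cv2.imwrite('pics/btn.png',cv2.resize(p,None,fx=4,fy=4,interpolation=cv2.INTER_CUBIC))
E
```

```text
row profile v=84
270 [0.6664, 0.2335, 0.0306] [169, 169, 173]
274 [0.6661, 0.2312, 0.0313] [166, 165, 169]
278 [0.6647, 0.2278, 0.0422] [100, 100, 103]
282 [0.6644, 0.2256, 0.0432] [77, 78, 83]
286 [0.6642, 0.2235, 0.0425] [70, 70, 74]
290 [0.664, 0.2214, 0.0425] [75, 77, 81]
294 [0.6627, 0.2186, 0.0523] [140, 143, 148]
298 [0.6624, 0.2165, 0.0532] [148, 151, 158]
302 [0.6622, 0.2144, 0.0536] [149, 151, 157]
306 [0.6621, 0.2125, 0.0521] [150, 153, 158]
310 [0.6618, 0.2104, 0.0533] [150, 153, 159]
314 [0.6615, 0.2083, 0.0533] [150, 153, 159]
318 [0.6615, 0.2063, 0.0519] [150, 153, 159]
322 [0.6611, 0.2043, 0.0532] [150, 153, 159]
326 [0.6609, 0.2022, 0.0534] [150, 152, 158]
330 [0.6608, 0.2002, 0.0523] [150, 153, 159]
334 [0.6605, 0.1982, 0.0527] [152, 154, 160]
338 [0.6604, 0.1961, 0.0516] [139, 142, 148]
342 [0.6609, 0.1936, 0.0428] [76, 75, 80]
346 [0.6606, 0.1916, 0.0441] [75, 75, 79]
350 [0.6605, 0.1894, 0.0426] [76, 75, 80]
354 [0.6605, 0.1871, 0.0408] [148, 148, 151]
358 [0.661, 0.1841, 0.0311] [212, 212, 215]
col u=316
36 [0.6887, 0.2049, 0.0313] [215, 215, 218]
41 [0.686, 0.2051, 0.0321] [197, 197, 200]
46 [0.6814, 0.2054, 0.0431] [76, 75, 81]
51 [0.679, 0.2056, 0.0427] [75, 76, 80]
56 [0.6766, 0.2059, 0.0426] [79, 80, 84]
61 [0.6727, 0.2061, 0.0518] [151, 153, 159]
66 [0.67, 0.2064, 0.054] [152, 155, 161]
71 [0.6677, 0.2066, 0.0537] [152, 155, 160]
76 [0.6654, 0.2069, 0.0522] [152, 154, 160]
81 [0.663, 0.2072, 0.0524] [151, 153, 159]
86 [0.6605, 0.2074, 0.0531] [150, 153, 159]
91 [0.658, 0.2077, 0.0529] [149, 152, 158]
96 [0.6556, 0.208, 0.0528] [148, 151, 157]
101 [0.6531, 0.2082, 0.0537] [148, 151, 157]
106 [0.6506, 0.2085, 0.053] [129, 132, 137]
111 [0.6485, 0.209, 0.0428] [74, 74, 77]
116 [0.6459, 0.2093, 0.0429] [73, 75, 79]
121 [0.6432, 0.2096, 0.0426] [75, 75, 79]
126 [0.6406, 0.2102, 0.0302] [210, 210, 213]
```

View pics/btn.png

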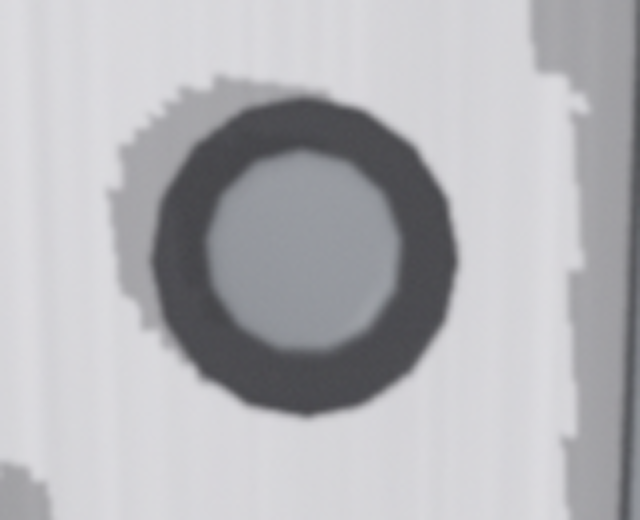

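The cap top is at z≈0.052, 10 mm above its collar, centred at (0.6615, 0.2072). I'll check the bottle's clearance before going down.

```bash
python3 - <<'E'
from h import *
f=np.load('top0.npz'); c=cloud('top',f['d']); z=c[...,2]
m=(z>.06)&(z<.17)&(c[...,0]>.68)&(abs(c[...,1]-.14)<.1)
print(m.sum(),np.percentile(c[m],[1,50,99],axis=0).round(3))
E
python3 go.py .6615 .2072 .245 -6.1
```

```text
834 [[0.681 0.112 0.061]
 [0.76  0.151 0.105]
 [0.79  0.183 0.153]]
t 43.05 pos [0.5113 0.1446 0.3085] yaw -6.13 F [ 0.  -0.7 -0.8] w 0.0003 -> shift [ 0.2381 -0.131   0.1043] turn -0.0003
```

Call:
{"fn": "drive_tool", "kwargs": {
  "increments": [
    [[1,0.12,-0.131,0,0],[1,0.238,-0.131,0,0],[1,0.238,-0.131,0.05,0],[1,0.238,-0.131,0.104,0],[1,0.238,-0.131,0.104,0],[1,0.238,-0.131,0.104,0]]
  ]
}}

```text
clock: 43.8
tool_pos: [0.6617, 0.2072, 0.2467]
orientation: [[0.994, -0.106, -0.002], [-0.106, -0.994, -0.006], [-0.002, 0.006, -1.0]]
force: [0.4, 0.2, 0.7]
width: -0.0003
```

```bash
python3 go.py .6615 .2072 .218 -6.1
```

```text
t 43.80 pos [0.6617 0.2072 0.2467] yaw -6.11 F [0.4 0.2 0.7] w -0.0003 -> shift [-0.0002 -0.0003  0.0478] turn -0.0001
```

Call:
{"fn": "drive_tool", "kwargs": {
  "increments": [
    [[1,0,0,0.02,0],[1,0,0,0.028,0],[1,0,0,0.033,0],[1,0,0,0.038,0],[1,0,0,0.042,0],[1,0,0,0.042,0]]
  ]
}}

```text
clock: 44.55
tool_pos: [0.6616, 0.2071, 0.2219]
orientation: [[0.994, -0.106, -0.002], [-0.106, -0.994, -0.005], [-0.001, 0.006, -1.0]]
force: [-2.9, 0.6, 3.1]
width: 0.0
```

Call:
{"fn": "drive_tool", "kwargs": {
  "increments": [
    [[1,0,0,0.003,0],[1,0,0,0.006,0],[1,0,0,0.009,0],[1,0,0,0.009,0]]
  ]
}}

```text
clock: 45.05
tool_pos: [0.6615, 0.2071, 0.2194]
orientation: [[0.994, -0.106, -0.0], [-0.106, -0.994, -0.006], [0.0, 0.006, -1.0]]
force: [-7.6, -0.5, 13.9]
width: 0.0001
```

Call:
{"fn": "drive_tool", "kwargs": {
  "increments": [
    [[1,0,0,0.005,0],[1,0,0,0.005,0],[1,0,0,-0.04,0],[1,0,0,-0.12,0],[1,-0.1,0,-0.15,0],[1,-0.1,0,-0.15,0],[1,-0.1,0,-0.15,0]]
  ]
}}

```text
clock: 45.92
tool_pos: [0.6019, 0.2141, 0.3091]
orientation: [[0.994, -0.105, -0.0], [-0.105, -0.994, -0.005], [0.0, 0.005, -1.0]]
force: [-0.1, -0.5, -0.7]
width: -0.0
```

```bash
python3 home.py w16; python3 chk.py w16b; python3 - <<'E'
from h import *
c=np.load('w16.npz')['c']; z=c[...,2]; m=(np.hypot(c[...,0]-.6615,c[...,1]-.2072)<.009); print('cap z',np.median(z[m]),read_state()['tool_pos'],read_state()['force'])
E
```

```text
lane 1 cart x [ 4.1 46. ] y [-64.9 -56.1] rect [ 24.4 -58. ] [43.9  7.9] 10.6 z 0.0418 stop edge x None
lane 2 cart x [ 3.8 81.2] y [-35.6 -10.6] rect [ 42.5 -23. ] [26.  79.5] 90.0 z 0.0419 stop edge x 82.2
lane 3 cart x [ 3.8 81.3] y [10.4 35.7] rect [42.3 23. ] [79.7 26. ] 0.0 z 0.0419 stop edge x 82.1
lane 4 cart x [ 3.7 81. ] y [56.4 81.7] rect [42.2 69. ] [26.  79.9] 90.0 z 0.0418 stop edge x 82.2
deck 0.1940923607451755 grip top [0.04952684 0.17335205 0.1856742 ] base top [('+x', np.float64(0.1906)), ('-x', np.float64(0.0319)), ('+y', np.float64(0.0327)), ('-y', np.float64(0.1647))]
((600.99072265625, 214.8245086669922), (21.732824325561523, 22.882450103759766), 84.39218139648438)
cap z 0.05286062942904629 [0.60242676 0.21389773 0.30836505] [0.25941744 0.56714929 0.63282935]
```

View pics/w16.png

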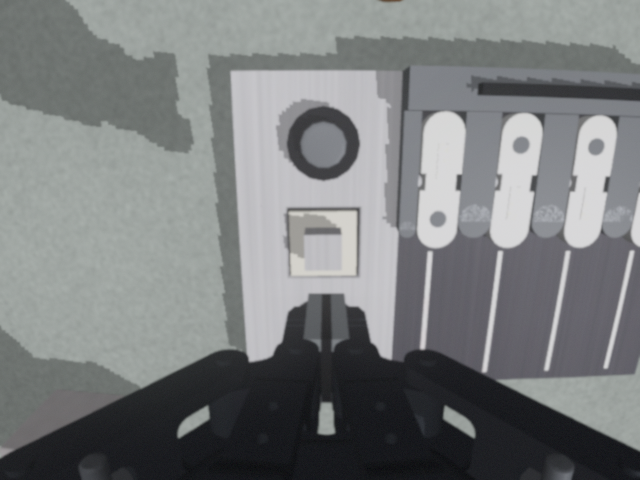

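The button is back up, with its cap at 0.053 as before the press. Lanes 2–4 read x=42.2–42.5 with the noses at the stop, and the standard is still seated. The arm is clear, so I'm handing in.

```bash
python3 -c "
from station import *
print(finish_job())"
```

```text
the job is handed in; nothing more can be done
None
```

The reader is set up and the job was handed in at about 46 s of the 210 s allowed. The steps were done in the order asked.

- **Standard:** Only the square standard was on the table. It sits level in its recess, with its base top 1 mm above the deck on all four sides, as it should be.
- **Cartridges:** All four are fully home, one in each lane. Their centres measured x≈42.2–42.5 mm against a nominal 42.5 mm, with the balls in the notches. Lane 1's full-length reading was taken right after it was pushed in. In the last picture it was mostly out of view, and the check before the button press showed its tail level with the others.
- **Button:** It was pressed to a hard stop at about 14 N, then a little further. The cap has sprung back to 0.053 m, the same as before.
- **Bystanders:** The bottle and scale look unmoved in the last top view. The arm hid the carton there, but nothing went near it.

In the final automatic check of the standard, the closed fingers blocked the view and spoiled some of the readings. I relied on the readings before the button press and on the last picture, which both show it seated.

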